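# Hang the drying caddy on its two hooks

## Task

Hang the grey drying caddy by its top bar on the two blue hooks of the white stand: pick it up by its green centre grip, bring the bar in over the hooks from the front and lower it gently until it is fully home in both hooks, with both red pins pushed down flush. The hooks are seldom at the same height, so do not force it, and keep hold until both ends are home; only then let go and leave it hanging still, without disturbing the flask and the small brown bottle.

Things in the scene. Friction and masses are not known exactly. Their poses are not given: they have to be found in the camera images.
- caddy: Grey open trough caddy, loose, 0.5 to 0.9 kg; 300 mm long (its y), 90 mm deep (its x), trough rim 35 mm high. Origin: centre of its underside, z up. Two 4 mm end plates at y = +-148 mm carry the top bar. It is the same turned by half a turn.
- bar (a point): Middle of the caddy's round steel top bar: 12 mm diameter, 296 mm long along the caddy's y, axis 160 mm above the caddy's origin.
- grip (a point): Middle of the caddy's green grip, 178 mm above the caddy's origin: a flat upright tab, 14 mm thick (x), 50 mm wide (y), 153 to 197 mm high. Take it from above, closing along the caddy's x. Held lightly (about 30 N) it can pivot between the pads about x, so that the bar follows the slope of the hooks.
- stand: Fixed white drip base 170 x 250 x 16 mm with two 12 mm rods, 284 mm high, at x = +75, y = +-100 mm. Origin: on the worktop below the midpoint between the hooks; x points to the rods (the caddy comes from the -x side), y to the left hook. A crossbar joins the rods about 50 mm below the hooks. A blue hook, 16 mm wide (y), open upwards, is clamped on each rod, at x = 0, y = +100 mm (left) and -100 mm (right). Hooks hold still.
- hooks_mid (a point): Nominal place of the middle of the hung bar, 225 mm above the stand's origin. In truth each hook holds the bar's axis up to 23 mm higher or lower, the two hooks up to 10 mm different; this is not reported: find it by feel. The hooks stand at most 22 N from the caddy in all, its weight included.
- base_mid (a point): Point on the drip base, 16 mm above the stand's origin. About the hooks: slot 15 mm wide (x), 35 mm at the mouth; lips end 24 mm above the home axis of the bar and 22 mm before and behind it; below it hook and pin reach down 22 mm, pressed pin 28 mm. The bar must pass above the lips and the trough below the hooks as the caddy is brought in.
- pin_left (a joint): Red seat pin in the floor of the left (+y of the stand) hook. Reads 0 with the pin standing 6 mm up out of the hook floor, 0.006 m when the bar has pushed it down flush and rests on the hook floor (fully home). A soft spring, 0.5 N at 0 to 1.6 N at flush; the caddy's weight holds both pins flush. Its red foot shows under the hook and sinks 6 mm. 
- pin_right (a joint): Red seat pin in the floor of the right (-y of the stand) hook. Reads 0 with the pin standing 6 mm up out of the hook floor, 0.006 m when the bar has pushed it down flush and rests on the hook floor (fully home). A soft spring, 0.5 N at 0 to 1.6 N at flush; the caddy's weight holds both pins flush. Its red foot shows under the hook and sinks 6 mm. 
- flask: Clear conical flask, 71 mm wide, 101 mm high, standing loose; origin at the centre of its underside. Leave alone.
- brown_bottle: Small brown glass bottle with black cap, 52 mm wide, 101 mm high, standing loose; origin at the centre of its underside. Leave alone.

How it is judged:
By the outcome, as a careful person would: the job done as asked, in the order asked, and still so for the second after the job is handed in, with the robot touching nothing.
It also fails if it takes over 51 s, if anything falls off the work surface, if the arm or the gripper's body presses on something with over 40 N, if the wrist force passes 120 N, or if a joint passes its speed limit or range.

## Robot

A 7-joint arm with a two-finger parallel gripper is mounted at the origin on the work surface; the furniture and walls round the work are solid. World frame = base frame: x ahead of the robot, y to its left, z up, the work surface at z = 0. Lengths are in m, angles in rad, forces in N, time in s.
With the tool pointing down it reaches from about 0.425 to 0.875 m from the base axis. Payload 4.7 kg.
Tool frame: the origin (TCP) lies at the very end of the fingers, on their centre line; the grasp point (between the pads) lies 19 mm behind it; z points along the fingers, x is the direction in which the jaws open and shut, and the axes are right-handed (so a half turn about z gives the same grasp; the last joint's range is limited). The gripper opens to 85 mm and grips with 20 to 120 N. Pads are 22 mm wide; open, the fingers measure 114 mm over their backs; the gripper's body (76 mm by 85 mm) begins 54 mm behind the grasp point. The pads swing forward as they close: fully open they stand 13 mm farther back than shut.
Start: joints at [-1.26, 0.321, -0.07, 1.45, 0.023, 1.371, -0.057], TCP at [0.19, 0.622, 0.206] pointing down, gripper open.
Joint ranges: [-2.86, 2.86], [-0.3, 2.09], [-1.38, 1.24], [0.06, 2.45], [-1.56, 4.7], [0.09, 2.05], [-2.69, 2.69]. Speed limits (rad/s): [2.57, 2.57, 3.14, 3.14, 3.14, 3.14, 3.14].

## Interface

Orientations are given as [roll, pitch, yaw] about the fixed x, y, z axes, in that order (R = Rz(yaw) Ry(pitch) Rx(roll)).
In Python, from station import * gives the robot as it stands. The module is installed in compiled form; this text tells all that it offers.
- The arm moves only by the tool step_arm, never from a script. Its argument "deltas" is text: rows parted by semicolons, each of 7 numbers parted by spaces: the finger opening in cm, from 0 to 8.54, then the shift along the tool's x, y, z in cm, then the turn, a rotation vector about the tool's x, y, z in rad. A call has exactly 8 rows; each row is the pose to reach, as a shift and turn from the pose commanded when the call began, along the tool's axes at that moment; what a row does not reach only later rows make up. A row lasts 1/10 s, in which the tool goes at most 50 mm and 8.59 degrees, less where a joint would pass 70% of its speed; a pose out of reach is approached as far as the arm can. A call with a gripper value outside its range is refused whole. The fingers move at their own pace and stop on an object; "newtons" is the grip in N (left out, the last holds). Time passes only in rows, so rows that repeat a pose let the fingers close, or fill a call up. It gives the time, the measured TCP pose, the force and the opening at its end, in the units of the state.
- read_state(): the state, without advancing time (a new reading comes with each control period).
- camera(name): name is "scene" or "top" or "wrist"; returns the picture (400x640x3 uint8, red, green, blue); there is no depth.
- camera_model(name): a dict with "fx", "fy", "cx", "cy" (pixels), "pose" (4x4, takes a point from camera to world coordinates). Camera axes: x right, y up, looking along -z (the intrinsics and any distortion apply to the point x, -y, -z); pixel columns grow to the right and rows downward; lengths in m; the calibration is good to about 2 mm. The wrist camera is an equidistant fisheye: a pixel r from the principal point sees the ray r / f radians off the axis. A picture is of the moment at which its call begins: read the wrist's pose just before it. camera_model takes no time and is no camera call; for the wrist camera it gives the pose at the moment of the call.
- finish_job(): hands the job in, once; it reports no verdict.
The state is a dict: "t": time; "qpos": joint angles; "qvel": joint speeds; "tau": joint torques, N m; "ee_pos": TCP position; "tool_rot": TCP orientation; "wrist_force": force on the tool from outside, world axes, zero at the start; "moment": the same for the moment, N m; "gripper_width": finger opening in m.
Only numpy, scipy, OpenCV 4.12 (cv2) and the standard library are available. Lean on these libraries where they do the work, as an engineer would, in place of code of your own. Each camera call takes 0.05 s, during which the arm holds its last target.

## Working session

There is one attempt and no reset: what is moved stays moved. The work goes in short steps, Python scripts to look and compute and a tool call to move; the robot and the scene stay as the last step left them, time stands still between calls to the robot, and variables do not carry over. Pictures are saved under pics/ and viewed, and the job is handed in when it is done.

Besides the shell and the picture viewer there is one more tool, called after "Request:" by a JSON object that holds its "fn" and its "kwargs". step_arm: Moves the arm, as the interface text tells. Its arguments: {"type":"object","properties":{"deltas":{"type":"string"},"newtons":{"type":"number"}},"required":["deltas"]}

```bash
mkdir -p pics; python3 - <<'E'
from station import *
import cv2
s=read_state();print(s)
for n in ["scene","top","wrist"]:
    m=camera_model(n);print(n,m)
    cv2.imwrite(f"pics/{n}0.png",camera(n)[:,:,::-1])
E
```

```text
{'t': 0.0, 'qpos': array([-1.25989181,  0.32180022, -0.07010699,  1.45167992,  0.02260629,
        1.3708489 , -0.05685401]), 'qvel': array([-0.00034324,  0.0002732 , -0.00174214, -0.00025736,  0.00063462,
       -0.00082963, -0.00031799]), 'tau': array([-2.18458536e-04, -4.93568015e+01, -3.82607952e-01, -3.14333260e+01,
        1.28933857e-02,  1.11622276e-02,  7.94812280e-06]), 'ee_pos': array([0.18996466, 0.62098621, 0.20513608]), 'tool_rot': array([3.14149159e+00, 1.94631880e-03, 1.27409076e+00]), 'wrist_force': array([0.74422017, 0.31843669, 0.15672012]), 'moment': array([ 0.01791477, -0.01256501,  0.0081102 ]), 'gripper_width': 0.08539365323924347}
scene {'fx': 417.75012400033, 'fy': 417.75012400033, 'cx': 328.5478984739267, 'cy': 198.4640047486129, 'pose': array([[ 0.99836175,  0.05287293, -0.02186954,  0.58115211],
       [-0.05700547,  0.88628044, -0.45962742, -0.56435366],
       [-0.00491931,  0.46012112,  0.88784253,  1.16883145],
       [ 0.        ,  0.        ,  0.        ,  1.        ]])}
top {'fx': 432.9987371136191, 'fy': 432.9987371136191, 'cx': 312.83010392256307, 'cy': 201.3589377961034, 'pose': array([[ 0.04526585,  0.97170929, -0.23180176,  0.35518155],
       [-0.99897154,  0.04342182, -0.01305384, -0.0405704 ],
       [-0.00261928,  0.23215425,  0.97267546,  1.291314  ],
       [ 0.        ,  0.        ,  0.        ,  1.        ]])}
wrist {'fx': 309.70691628693146, 'fy': 309.70691628693146, 'cx': 323.672600725858, 'cy': 196.36300970971502, 'pose': array([[ 0.29264775, -0.91545729, -0.27621592,  0.11857343],
       [ 0.95621905,  0.27970293,  0.08608943,  0.64295884],
       [-0.00155279, -0.28931681,  0.95723214,  0.37324906],
       [ 0.        ,  0.        ,  0.        ,  1.        ]])}
```

View pics/scene0.png

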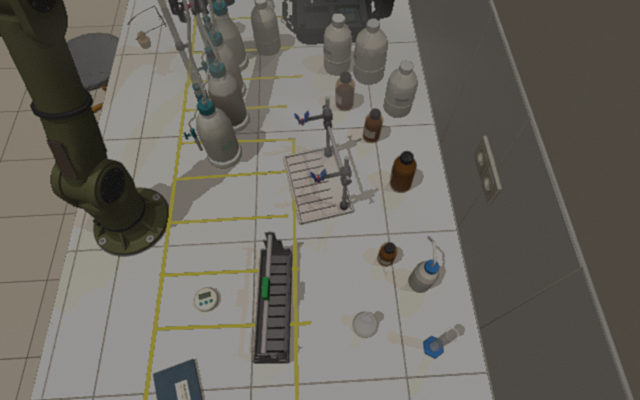

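View pics/top0.png

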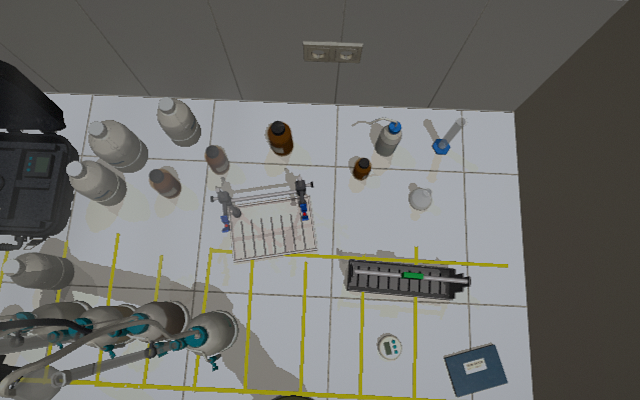

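View pics/wrist0.png

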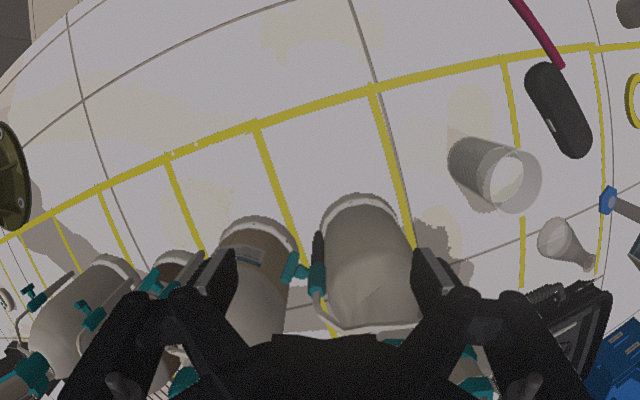

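```bash
python3 - <<'E'
import cv2
t=cv2.imread("pics/top0.png");s=cv2.imread("pics/scene0.png")
def c(im,x,y,w,h,k,n): cv2.imwrite("pics/"+n,cv2.resize(im[y:y+h,x:x+w],None,fx=k,fy=k,interpolation=cv2.INTER_CUBIC))
c(t,335,240,150,80,5,"t_cad.png")
c(t,200,165,130,110,5,"t_st.png")
c(s,240,225,70,145,4,"s_cad.png")
c(s,270,90,100,140,4,"s_st.png")
E
```

```text
(no output)
```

View pics/t_cad.png

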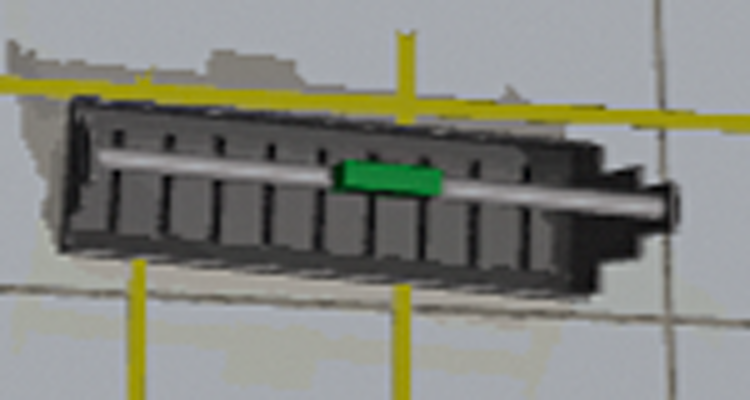

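View pics/t_st.png

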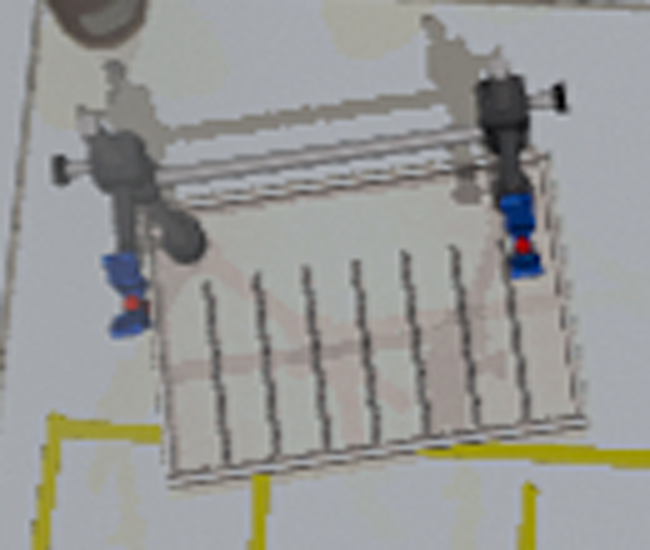

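View pics/s_cad.png

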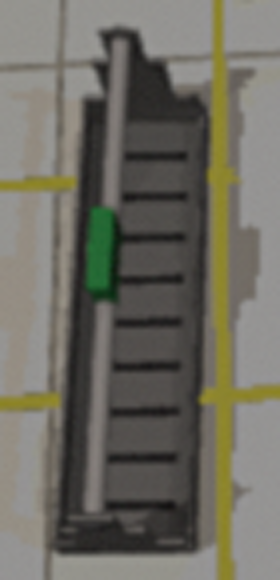

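View pics/s_st.png

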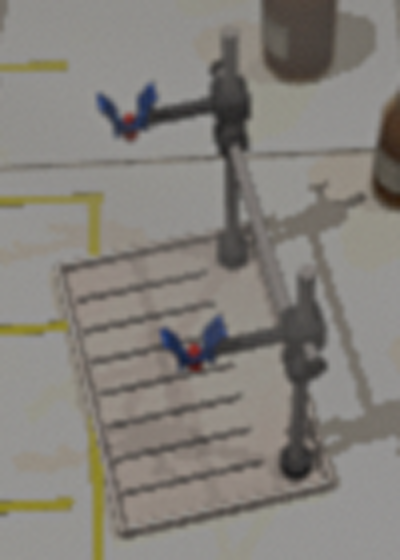

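```bash
cat > h.py <<'E'
from station import *
import numpy as np, cv2
def ray(n,u,v,m=None):
    m=m or camera_model(n); P=m["pose"]
    d=np.array([(u-m["cx"])/m["fx"],-(v-m["cy"])/m["fy"],-1.]); d=P[:3,:3]@d
    return P[:3,3],d/np.linalg.norm(d)
def onz(n,u,v,z):
    o,d=ray(n,u,v); return o+d*(z-o[2])/d[2]
def tri(a,b):
    (o1,d1),(o2,d2)=ray("top",*a),ray("scene",*b)
    t=np.linalg.lstsq(np.c_[d1,-d2],o2-o1,rcond=None)[0]
    p,q=o1+d1*t[0],o2+d2*t[1]; return (p+q)/2,np.linalg.norm(p-q)
def proj(n,p):
    m=camera_model(n); c=np.linalg.inv(m["pose"])@np.r_[p,1]
    return m["cx"]+m["fx"]*c[0]/-c[2], m["cy"]-m["fy"]*c[1]/-c[2]
E
python3 - <<'E'
from h import *
np.set_printoptions(precision=4,suppress=True)
T=lambda x,y,ox,oy,k:((x+.5)/k-.5+ox,(y+.5)/k-.5+oy)
pl=tri(T(131,302,200,165,5),T(130,127,270,90,4));pr=tri(T(522,246,200,165,5),T(194,356,270,90,4))
print("pins",pl,pr)
m=(pl[0]+pr[0])/2; d=pl[0]-pr[0]; print(m,np.linalg.norm(d[:2]),"yaw",np.arctan2(-d[0],d[1]))
for c in [(170,482),(583,425),(548,155)]: print("base top",onz("top",*T(*c,200,165,5),.016))
for c in [(60,270),(122,535),(338,487)]: print("base sc",onz("scene",*T(*c,270,90,4),.016))
e1=tri(T(100,157,335,240,5),T(120,38,240,225,4));e2=tri(T(668,207,335,240,5),T(95,513,240,225,4))
print("bar",e1,e2); d=e1[0]-e2[0]; print((e1[0]+e2[0])/2,np.linalg.norm(d),np.arctan2(-d[0],d[1]))
print("bar top@.16",onz("top",*T(100,157,335,240,5),.16),onz("top",*T(668,207,335,240,5),.16))
print("grip top c",[onz("top",*T(x,y,335,240,5),.197) for x,y in [(345,160),(440,168),(332,188),(440,195)]])
for n,p in dict(flask=(365,325),bot=(388,255)).items(): print(n,onz("scene",*p,.05))
E
```

```text
pins (array([0.5433, 0.1941, 0.1977]), np.float64(0.0005908266568050781)) (array([ 0.5804, -0.0048,  0.2058]), np.float64(0.00042546143030519737))
[0.5618 0.0947 0.2017] 0.2023866127384222 yaw 0.1842880114330617
base top [0.4691 0.2006 0.016 ]
base top [ 0.5134 -0.04    0.016 ]
base top [ 0.6766 -0.0116  0.016 ]
base sc [0.4745 0.1934 0.016 ]
base sc [ 0.5191 -0.0469  0.016 ]
base sc [ 0.6851 -0.0166  0.016 ]
bar (array([ 0.4458, -0.1405,  0.1655]), np.float64(0.0035242619626754657)) (array([ 0.4337, -0.4313,  0.1652]), np.float64(0.0038293596389570297))
[ 0.4398 -0.2859  0.1654] 0.29104064375056227 -0.0416100018028556
bar top@.16 [ 0.4446 -0.1417  0.16  ] [ 0.4323 -0.4339  0.16  ]
grip top c [array([ 0.4457, -0.2608,  0.197 ]), array([ 0.4439, -0.3081,  0.197 ]), array([ 0.4316, -0.2542,  0.197 ]), array([ 0.4306, -0.308 ,  0.197 ])]
flask [ 0.6824 -0.3616  0.05  ]
bot [ 0.7657 -0.1742  0.05  ]
```

```bash
python3 - <<'E'
import cv2
t=cv2.imread("pics/top0.png");s=cv2.imread("pics/scene0.png")
def c(im,x,y,w,h,k,n): cv2.imwrite("pics/"+n,cv2.resize(im[y:y+h,x:x+w],None,fx=k,fy=k,interpolation=cv2.INTER_CUBIC))
c(t,0,240,250,160,3,"t_j.png")
c(s,0,0,260,260,2.3,"s_j.png")
from h import *
# table-floor positions of jug bases & caps
print("jug base sc",onz("scene",223,155,0), "cap sc ray z .2,.3", onz("scene",205,103,.2),onz("scene",205,103,.3))
print("cap top", onz("top",193,337,.2),onz("top",193,337,.3))
print(tri((193,337),(205,103)))
E
```

```text
jug base sc [0.2677735 0.224748  0.       ] cap sc ray z .2,.3 [0.25709751 0.2777101  0.2       ] [0.29054549 0.19079469 0.3       ]
cap top [0.2662586 0.2476591 0.2      ] [0.27440685 0.22124787 0.3       ]
(array([0.27158071, 0.23570713, 0.24758773]), np.float64(0.0031400133206491102))
```

View pics/t_j.png

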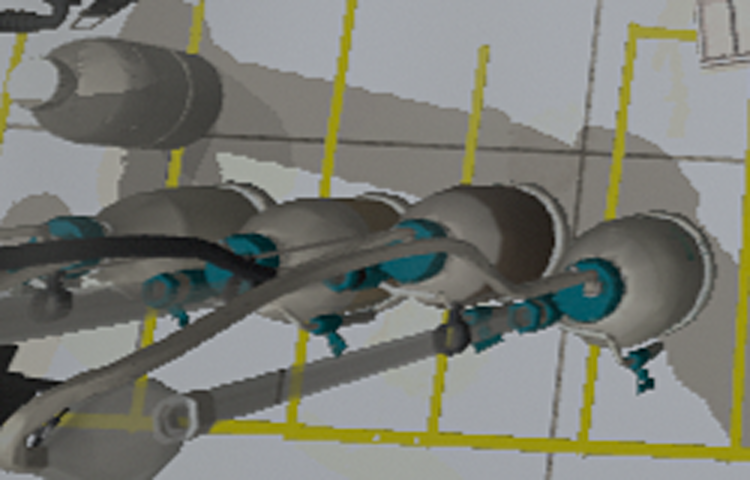

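View pics/s_j.png

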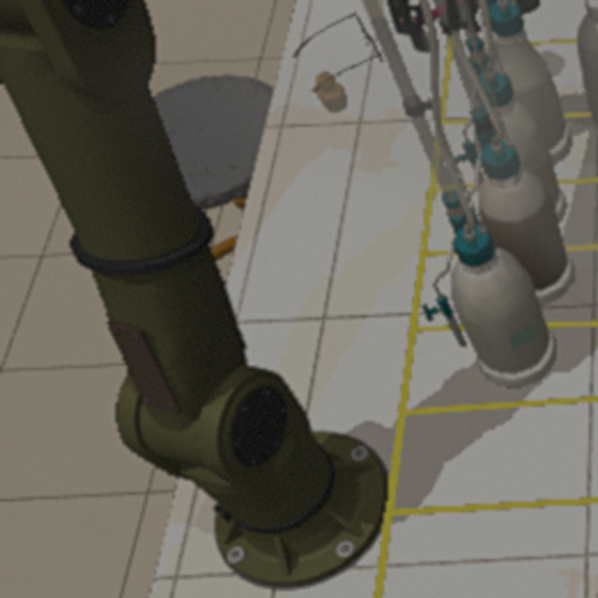

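```bash
python3 - <<'E'
import cv2
w=cv2.imread("pics/wrist0.png")
cv2.imwrite("pics/w_z.png",cv2.resize(w[190:400,0:640],(800,262*1),interpolation=cv2.INTER_CUBIC))
cv2.imwrite("pics/w_z2.png",cv2.resize(w[200:400,170:470],None,fx=2.6,fy=2.6,interpolation=cv2.INTER_CUBIC))
from h import *
print("clamp",tri((152,349.5),(180,46)))
print("pipe low end",tri((160,341),(198,86)))
# direction along pipe: top px (62,412)/3 end
for p in [(180,415),(330,370)]:
    print(tri((p[0]/3,240+p[1]/3),(165,5)))
E
```

```text
clamp (array([0.25873062, 0.26172626, 0.43046038]), np.float64(0.0005523266529359074))
pipe low end (array([0.25146026, 0.30934002, 0.24167172]), np.float64(0.012982169403208548))
(array([0.19690644, 0.43377152, 0.41662126]), np.float64(0.0020047921418283993))
(array([0.24501466, 0.30076009, 0.51591275]), np.float64(0.004046824668840812))
```

View pics/w_z2.png

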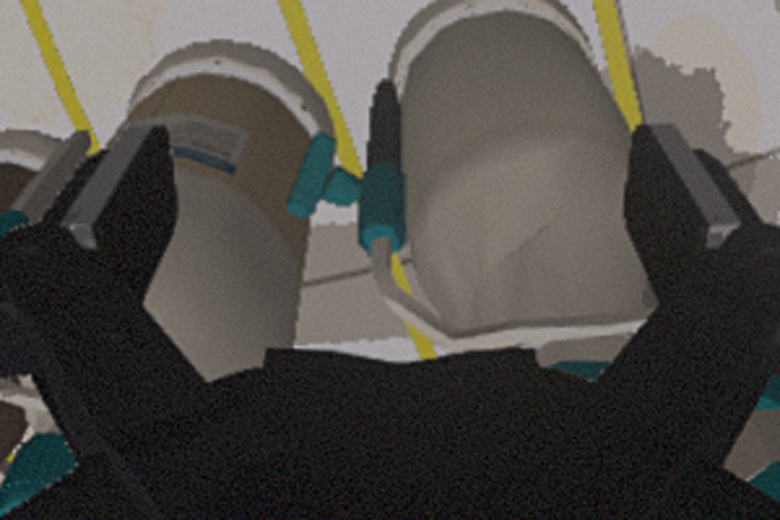

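```bash
python3 - <<'E'
from h import *
np.set_printoptions(precision=3,suppress=True)
for n,(u,v) in dict(pipeend=(60,378),hosebend=(10,385),hosemid=(80,365),black=(90,328),jug2cap=(138,322),jug3cap=(82,325),pipemid=(110,363)).items():
    print(n,[onz("top",u,v,z) for z in (.2,.3,.4,.5,.6,.7,.8,.9)])
# jug2 cap: scene (500/2.3,155/2.3)
print("cap1",tri((195,335),(473/2.3,243/2.3)))
print("cap2",tri((138,324),(500/2.3,158/2.3)))
print("cap3",tri((80,326),(493/2.3,83/2.3)))
print("nz",proj("top",[.26,.26,.43]),proj("top",[.26,.26,.6]),proj("top",[.26,.26,.8]))
for n,(u,v) in dict(p1=(163,0),p2=(187,0),p3=(210,0)).items(): print(n,[onz("scene",u,v,z) for z in (.3,.4,.5,.6,.7)])
E
```

```text
pipeend [array([0.16 , 0.552, 0.2  ]), array([0.178, 0.498, 0.3  ]), array([0.195, 0.443, 0.4  ]), array([0.213, 0.389, 0.5  ]), array([0.231, 0.335, 0.6  ]), array([0.249, 0.28 , 0.7  ]), array([0.267, 0.226, 0.8  ]), array([0.285, 0.172, 0.9  ])]
hosebend [array([0.139, 0.667, 0.2  ]), array([0.159, 0.602, 0.3  ]), array([0.178, 0.537, 0.4  ]), array([0.198, 0.472, 0.5  ]), array([0.218, 0.408, 0.6  ]), array([0.238, 0.343, 0.7  ]), array([0.258, 0.278, 0.8  ]), array([0.278, 0.213, 0.9  ])]
hosemid [array([0.191, 0.51 , 0.2  ]), array([0.206, 0.459, 0.3  ]), array([0.221, 0.409, 0.4  ]), array([0.236, 0.358, 0.5  ]), array([0.251, 0.308, 0.6  ]), array([0.266, 0.257, 0.7  ]), array([0.281, 0.207, 0.8  ]), array([0.296, 0.157, 0.9  ])]
black [array([0.276, 0.5  , 0.2  ]), array([0.283, 0.45 , 0.3  ]), array([0.29 , 0.401, 0.4  ]), array([0.298, 0.351, 0.5  ]), array([0.305, 0.302, 0.6  ]), array([0.312, 0.252, 0.7  ]), array([0.319, 0.203, 0.8  ]), array([0.327, 0.153, 0.9  ])]
jug2cap [array([0.295, 0.385, 0.2  ]), array([0.3  , 0.346, 0.3  ]), array([0.306, 0.307, 0.4  ]), array(
[... 807 characters left out ...]
8, 0.252]), np.float64(0.00035094298500150384))
nz (np.float64(153.1239318355956), np.float64(348.9577184759752)) (np.float64(112.46732034471734), np.float64(360.14145587503367)) (np.float64(27.19386538590686), np.float64(383.5983031723973))
p1 [array([0.127, 0.612, 0.3  ]), array([0.179, 0.476, 0.4  ]), array([0.232, 0.341, 0.5  ]), array([0.284, 0.206, 0.6  ]), array([0.336, 0.07 , 0.7  ])]
p2 [array([0.202, 0.607, 0.3  ]), array([0.246, 0.472, 0.4  ]), array([0.289, 0.337, 0.5  ]), array([0.333, 0.203, 0.6  ]), array([0.377, 0.068, 0.7  ])]
p3 [array([0.274, 0.602, 0.3  ]), array([0.309, 0.468, 0.4  ]), array([0.344, 0.334, 0.5  ]), array([0.38, 0.2 , 0.6 ]), array([0.415, 0.065, 0.7  ])]
```

Request:
{"fn": "step_arm", "kwargs": {"deltas": "8.5 0 0 -2 0 0 0;8.5 0 0 -4 0 0 0;8.5 0 0 -8 0 0 0;8.5 0 0 -12 0 0 0;8.5 0 0 -16 0 0 0;8.5 0 0 -20 0 0 0;8.5 0 0 -22 0 0 0;8.5 0 0 -22 0 0 0"}}

```text
t: 0.95
ee_pos: [0.1903, 0.6225, 0.43]
tool_rot: [-3.141, -0.006, 1.274]
wrist_force: [-0.4, -0.5, -1.0]
gripper_width: 0.085
```

```bash
python3 - <<'E'
from h import *
np.set_printoptions(precision=4,suppress=True)
s=read_state();print(s["t"],s["qpos"],s["ee_pos"],s["tool_rot"],s["wrist_force"],s["tau"])
m=camera_model("wrist");print(m["pose"])
for n in ["wrist","top"]: cv2.imwrite(f"pics/{n}1.png",camera(n)[:,:,::-1])
E
```

```text
0.95 [-1.2746  0.3273 -0.0605  1.0024  0.0201  1.8061 -0.053 ] [0.1903 0.6225 0.43  ] [-3.1413 -0.0063  1.274 ] [-0.3572 -0.5228 -0.974 ] [ -0.0377 -48.4987  -0.1818 -31.3883   0.0173   0.1992   0.0011]
[[ 0.2927 -0.9149 -0.2782  0.1185]
 [ 0.9562  0.282   0.0787  0.6431]
 [ 0.0065 -0.289   0.9573  0.5981]
 [ 0.      0.      0.      1.    ]]
```

View pics/wrist1.png

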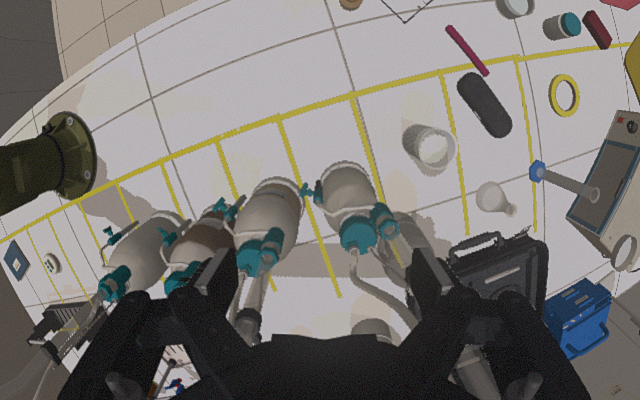

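View pics/top1.png

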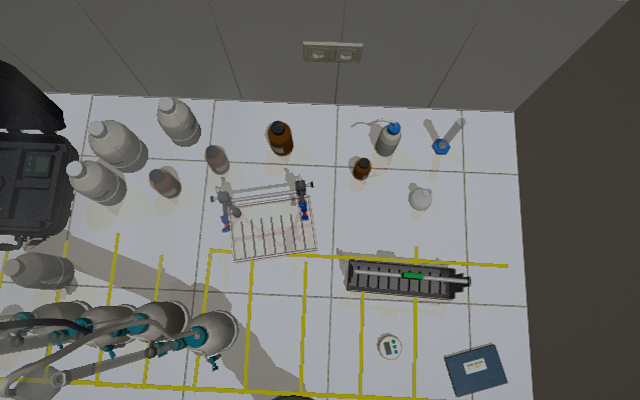

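```bash
cat >> h.py <<'E'
from scipy.spatial.transform import Rotation as Ro
def pose(az,r,z,tilt=0,yaw=None):
    # tool x radial/yaw, tilt outward (deg)
    yaw=az if yaw is None else yaw
    R=Ro.from_euler('xyz',[np.pi,0,yaw])*Ro.from_rotvec([0,np.radians(tilt),0])
    return np.array([r*np.cos(az),r*np.sin(az),z]),R
def rows(P0,targets,g=8.5):
    p0,R0=P0; out=[]
    for p,R in targets:
        d=R0.inv().apply(np.asarray(p)-p0)*100; w=(R0.inv()*R).as_rotvec()
        out.append(f"{g} "+" ".join(f"{x:.2f}".rstrip('0').rstrip('.') for x in d)+" "+" ".join(f"{x:.3f}" for x in w))
    print(";".join(out))
E
python3 - <<'E'
from h import *
P0=pose(1.274,.6505,.425)
def L(a,b,n): return [pose(*(np.array(a)+(np.array(b)-a)*(i+1)/n)) for i in range(n)]
a=(1.274,.6505,.425,0);b=(1.274,.60,.80,50);c=(.9,.58,.90,60)
rows(P0,L(a,b,8))
b2=(0.75,.58,.90,60)
rows(pose(*b),L(b,b2,8))
E
```

```text
8.5 -0.63 0 -4.69 0.000 0.109 0.000;8.5 -1.26 0 -9.38 -0.000 0.218 0.000;8.5 -1.89 0 -14.06 0.000 0.327 0.000;8.5 -2.53 0 -18.75 0.000 0.436 0.000;8.5 -3.16 0 -23.44 0.000 0.545 0.000;8.5 -3.79 0 -28.13 0.000 0.654 0.000;8.5 -4.42 0 -32.81 -0.000 0.764 0.000;8.5 -5.05 0 -37.5 -0.000 0.873 0.000
8.5 0.71 3.91 -1.09 -0.051 0.022 0.042;8.5 1.27 7.77 -2.38 -0.102 0.044 0.082;8.5 1.66 11.57 -3.86 -0.155 0.065 0.121;8.5 1.89 15.28 -5.52 -0.208 0.087 0.160;8.5 1.98 18.9 -7.37 -0.262 0.108 0.197;8.5 1.91 22.4 -9.39 -0.317 0.129 0.233;8.5 1.71 25.78 -11.57 -0.373 0.150 0.267;8.5 1.37 29.02 -13.92 -0.430 0.171 0.301
```

Request:
{"fn": "step_arm", "kwargs": {"deltas": "8.5 -0.6 0 -4.7 0 0.109 0;8.5 -1.3 0 -9.4 0 0.218 0;8.5 -1.9 0 -14 0 0.327 0;8.5 -2.5 0 -18.7 0 0.436 0;8.5 -3.2 0 -23.4 0 0.545 0;8.5 -3.8 0 -28 0 0.654 0;8.5 -4.4 0 -32.8 0 0.764 0;8.5 -5 0 -37.5 0 0.873 0"}}

```text
t: 1.85
ee_pos: [0.1753, 0.5732, 0.802]
tool_rot: [3.141, -0.876, 1.274]
wrist_force: [-0.1, -0.5, 0.5]
gripper_width: 0.0848
```

```bash
python3 - <<'E'
from h import *
np.set_printoptions(precision=4,suppress=True)
s=read_state();print(s["t"],s["qpos"],s["ee_pos"],s["tool_rot"],s["wrist_force"])
print(np.hypot(*s["ee_pos"][:2]))
cv2.imwrite(f"pics/wrist2.png",camera("wrist")[:,:,::-1])
E
```

```text
1.85 [-1.2629 -0.1756 -0.0683  1.0262  0.036   1.4159 -0.0506] [0.1753 0.5732 0.802 ] [ 3.1413 -0.876   1.2742] [-0.0712 -0.4898  0.4861]
0.5994348608680492
```

View pics/wrist2.png

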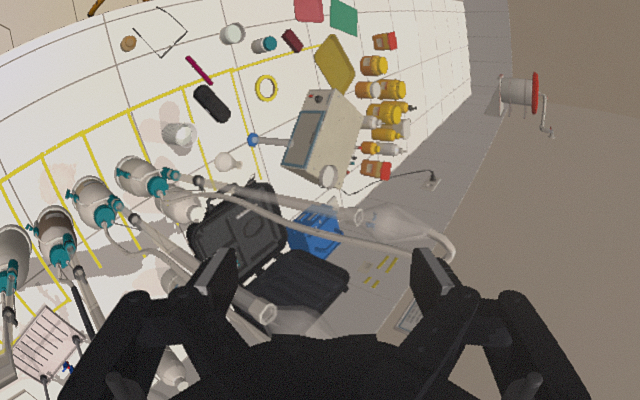

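```bash
python3 - <<'E'
from h import *
np.set_printoptions(precision=3,suppress=True)
m=camera_model("wrist");P=m["pose"];print(P[:3,3],-P[:3,2])
for u,v in [(450,255),(355,215),(265,315),(390,225),(160,182),(100,215),(65,250)]:
    a=np.array([u-m["cx"],v-m["cy"]]);r=np.hypot(*a);th=r/m["fx"];a=a/r*np.sin(th)
    d=P[:3,:3]@np.array([a[0],-a[1],-np.cos(th)]);print((u,v),d, "at x=.26:",P[:3,3]+d*(.26-P[0,3])/d[0])
E
```

```text
[0.065 0.466 0.917] [ 0.495  0.628 -0.6  ]
(450, 255) [ 0.674  0.711 -0.2  ] at x=.26: [0.26  0.673 0.859]
(355, 215) [ 0.561  0.655 -0.507] at x=.26: [0.26  0.695 0.741]
(265, 315) [ 0.732  0.277 -0.622] at x=.26: [0.26  0.541 0.751]
(390, 225) [ 0.598  0.693 -0.402] at x=.26: [0.26  0.693 0.786]
(160, 182) [ 0.297  0.262 -0.918] at x=.26: [0.26  0.639 0.312]
(100, 215) [ 0.296  0.047 -0.954] at x=.26: [0.26  0.498 0.287]
(65, 250) [ 0.32  -0.105 -0.942] at x=.26: [0.26  0.403 0.341]
```

```bash
python3 - <<'E'
from h import *
def L(a,b,n): return [pose(*(np.array(a)+(np.array(b)-a)*(i+1)/n)) for i in range(n)]
a=(1.274,.6,.80,50);b=(1.274,.63,1.0,80);c=(1.1,.63,1.0,80);d=(.46,.63,1.,80);e=(-.10,.63,.9,70)
rows(pose(*a),L(a,b,5)+L(b,c,3))
rows(pose(*c),L(c,d,8))
E
```

```text
8.5 3.45 0 -2.11 -0.000 0.105 0.000;8.5 6.9 0 -4.22 0.000 0.209 0.000;8.5 10.35 0 -6.33 0.000 0.314 0.000;8.5 13.8 0 -8.45 -0.000 0.419 -0.000;8.5 17.25 0 -10.56 0.000 0.524 0.000;8.5 17.18 3.65 -10.64 -0.053 0.523 0.025;8.5 16.98 7.29 -10.88 -0.106 0.523 0.050;8.5 16.64 10.91 -11.29 -0.160 0.522 0.074
8.5 -0.03 5.03 -0.2 -0.079 -0.000 0.014;8.5 -0.14 10.04 -0.79 -0.158 -0.000 0.028;8.5 -0.31 14.98 -1.78 -0.236 -0.000 0.042;8.5 -0.56 19.82 -3.15 -0.315 -0.000 0.056;8.5 -0.86 24.53 -4.9 -0.394 -0.000 0.069;8.5 -1.24 29.09 -7.01 -0.473 0.000 0.083;8.5 -1.67 33.46 -9.48 -0.551 -0.000 0.097;8.5 -2.17 37.62 -12.28 -0.630 -0.000 0.111
```

Request:
{"fn": "step_arm", "kwargs": {"deltas": "8.5 3.4 0 -2.1 0 0.105 0;8.5 6.9 0 -4.2 0 0.209 0;8.5 10.3 0 -6.3 0 0.314 0;8.5 13.8 0 -8.4 0 0.419 0;8.5 17.2 0 -10.6 0 0.524 0;8.5 17.2 3.6 -10.6 -0.053 0.523 0.025;8.5 17 7.3 -10.9 -0.106 0.523 0.05;8.5 16.6 10.9 -11.3 -0.16 0.522 0.074"}}

```text
t: 2.7
ee_pos: [0.2896, 0.5607, 0.9981]
tool_rot: [3.136, -1.392, 1.099]
wrist_force: [0.4, 0.2, -0.2]
gripper_width: 0.0844
```

Request:
{"fn": "step_arm", "kwargs": {"deltas": "8.5 0 4.9 -0.2 -0.078 0 0.014;8.5 -0.1 9.8 -0.8 -0.156 0 0.028;8.5 -0.3 14.7 -1.8 -0.236 0 0.042;8.5 -0.6 19.5 -3.1 -0.315 0 0.056;8.5 -0.9 24.3 -4.9 -0.394 0 0.069;8.5 -1.2 29 -7 -0.473 0 0.083;8.5 -1.7 33.4 -9.5 -0.551 0 0.097;8.5 -2.2 37.6 -12.3 -0.63 0 0.111"}}

```text
t: 3.5
ee_pos: [0.5648, 0.2792, 0.9989]
tool_rot: [3.136, -1.393, 0.458]
wrist_force: [0.5, 0.8, -0.5]
gripper_width: 0.0849
```

```bash
python3 - <<'E'
from h import *
np.set_printoptions(precision=4,suppress=True)
s=read_state();print(s["t"],s["qpos"],s["ee_pos"],s["tool_rot"],s["wrist_force"])
print(np.hypot(*s["ee_pos"][:2]),np.arctan2(s["ee_pos"][1],s["ee_pos"][0]))
# command pose tracking
def L(a,b,n): return [pose(*(np.array(a)+(np.array(b)-a)*(i+1)/n)) for i in range(n)]
d=(.46,.63,1.,80);e=(-.25,.57,.75,45,);f=(-.579,.53,.45,0)
rows(pose(*d),L(d,e,8)); 
E
```

```text
3.5 [-0.9025 -0.2616  0.1802  1.0334  0.3364  0.9929 -0.1903] [0.5648 0.2792 0.9989] [ 3.1358 -1.3934  0.4579] [ 0.4993  0.7795 -0.5127]
0.6300910567783633 0.45908665133911947
8.5 -3.25 5.52 -0.44 -0.087 -0.076 0.019;8.5 -6.58 10.86 -1.34 -0.172 -0.152 0.044;8.5 -9.99 15.98 -2.7 -0.256 -0.228 0.076;8.5 -13.48 20.86 -4.47 -0.337 -0.302 0.115;8.5 -17.04 25.44 -6.63 -0.417 -0.375 0.160;8.5 -20.65 29.7 -9.15 -0.494 -0.447 0.211;8.5 -24.33 33.61 -12 -0.568 -0.517 0.269;8.5 -28.05 37.15 -15.13 -0.639 -0.585 0.333
```

```bash
python3 - <<'E'
from h import *
def L(a,b,n): return [pose(*(np.array(a)+(np.array(b)-a)*(i+1)/n)) for i in range(n)]
d=(.46,.63,1.,80);e=(-.06,.57,.85,48);f=(-.45,.54,.62,5)
rows(pose(*d),L(d,e,8)); rows(pose(*e),L(e,f,8))
E
```

```text
8.5 -2 4.04 -0.54 -0.064 -0.070 0.014;8.5 -4.04 7.97 -1.34 -0.126 -0.139 0.031;8.5 -6.13 11.77 -2.37 -0.188 -0.209 0.054;8.5 -8.26 15.42 -3.64 -0.248 -0.278 0.081;8.5 -10.42 18.92 -5.12 -0.307 -0.346 0.112;8.5 -12.62 22.24 -6.8 -0.364 -0.414 0.147;8.5 -14.86 25.38 -8.68 -0.420 -0.480 0.187;8.5 -17.12 28.32 -10.72 -0.473 -0.546 0.231
8.5 -2.43 2.76 1.6 -0.035 -0.094 0.034;8.5 -4.95 5.48 3.09 -0.066 -0.187 0.072;8.5 -7.56 8.14 4.49 -0.094 -0.281 0.113;8.5 -10.25 10.75 5.8 -0.119 -0.374 0.156;8.5 -13.03 13.3 7.01 -0.140 -0.467 0.203;8.5 -15.88 15.79 8.14 -0.157 -0.559 0.252;8.5 -18.81 18.2 9.19 -0.169 -0.650 0.303;8.5 -21.81 20.53 10.15 -0.178 -0.741 0.357
```

Request:
{"fn": "step_arm", "kwargs": {"deltas": "8.5 -2 4 -0.5 -0.064 -0.07 0.014;8.5 -4 8 -1.3 -0.126 -0.139 0.031;8.5 -6.1 11.8 -2.4 -0.188 -0.209 0.054;8.5 -8.3 15.4 -3.6 -0.248 -0.278 0.081;8.5 -10.4 18.9 -5.1 -0.307 -0.346 0.112;8.5 -12.6 22.2 -6.8 -0.364 -0.414 0.147;8.5 -14.9 25.4 -8.7 -0.42 -0.48 0.187;8.5 -17.1 28.3 -10.7 -0.473 -0.546 0.231"}}

```text
t: 4.3
ee_pos: [0.566, -0.0345, 0.8494]
tool_rot: [3.14, -0.833, -0.066]
wrist_force: [0.1, -0.1, -0.2]
gripper_width: 0.0851
```

Request:
{"fn": "step_arm", "kwargs": {"deltas": "8.5 -2.4 2.8 1.6 -0.035 -0.094 0.034;8.5 -5 5.5 3.1 -0.066 -0.187 0.072;8.5 -7.6 8.1 4.5 -0.094 -0.281 0.113;8.5 -10.2 10.7 5.8 -0.119 -0.374 0.156;8.5 -13 13.3 7 -0.14 -0.467 0.203;8.5 -15.9 15.8 8.1 -0.157 -0.559 0.252;8.5 -18.8 18.2 9.2 -0.169 -0.65 0.303;8.5 -21.8 20.5 10.1 -0.178 -0.741 0.357"}}

```text
t: 5.1
ee_pos: [0.4893, -0.2292, 0.6235]
tool_rot: [3.139, -0.127, -0.445]
wrist_force: [0.2, -0.9, -1.9]
gripper_width: 0.0848
```

```bash
python3 - <<'E'
from h import *
np.set_printoptions(precision=4,suppress=True)
s=read_state();print(s["t"],s["qpos"],s["ee_pos"],s["tool_rot"],s["wrist_force"])
print(np.hypot(*s["ee_pos"][:2]),np.arctan2(s["ee_pos"][1],s["ee_pos"][0]))
E
```

```text
5.1 [-0.1337  0.1618  0.6862  0.8334 -0.1256  2.0517  0.029 ] [ 0.4893 -0.2292  0.6235] [ 3.1386 -0.1272 -0.4449] [ 0.2249 -0.9312 -1.8534]
0.5403023418823392 -0.43813209667435493
```

```bash
cat >> h.py <<'E'
def go(xyz,yaw,n=8,g=8.5,tot=8,rpy=None,frac=None):
    s=read_state();p0=s["ee_pos"];R0=Ro.from_euler('xyz',s["tool_rot"])
    R1=Ro.from_euler('xyz',rpy if rpy is not None else [np.pi,0,yaw]); w=(R0.inv()*R1).as_rotvec()
    t=[]
    for i in range(tot):
        f=min(1,(i+1)/n); t.append((p0+(np.array(xyz)-p0)*f,R0*Ro.from_rotvec(w*f)))
    rows((p0,R0),t,g)
E
python3 -c "
from h import *
go([.439,-.287,.33],-.042)"
```

```text
8.5 -0.72 0.91 3.61 0.004 -0.016 -0.050;8.5 -1.44 1.82 7.22 0.007 -0.031 -0.101;8.5 -2.16 2.73 10.83 0.011 -0.047 -0.151;8.5 -2.88 3.65 14.44 0.014 -0.062 -0.201;8.5 -3.6 4.56 18.05 0.018 -0.078 -0.252;8.5 -4.32 5.47 21.66 0.021 -0.094 -0.302;8.5 -5.04 6.38 25.27 0.025 -0.109 -0.352;8.5 -5.76 7.29 28.88 0.029 -0.125 -0.403
```

Request:
{"fn": "step_arm", "kwargs": {"deltas": "8.5 -0.7 0.9 3.6 0 -0.012 -0.05;8.5 -1.4 1.8 7.2 0 -0.025 -0.1;8.5 -2.2 2.7 10.8 0 -0.037 -0.15;8.5 -2.9 3.6 14.4 0 -0.05 -0.2;8.5 -3.6 4.6 18 0 -0.06 -0.25;8.5 -4.3 5.5 21.6 0 -0.075 -0.3;8.5 -5 6.4 25.2 0 -0.09 -0.35;8.5 -5.7 7.3 28.8 0 -0.1 -0.4"}}

```text
t: 5.9
ee_pos: [0.4423, -0.2821, 0.3317]
tool_rot: [3.112, -0.024, -0.031]
wrist_force: [-0.0, -0.9, 1.1]
gripper_width: 0.0851
```

```bash
python3 - <<'E'
from h import *
np.set_printoptions(precision=4,suppress=True)
s=read_state();print(s["t"],s["qpos"],s["ee_pos"],s["tool_rot"],s["wrist_force"])
m=camera_model("wrist");np.save("w3.npy",m["pose"])
cv2.imwrite(f"pics/wrist3.png",camera("wrist")[:,:,::-1])
s=read_state();print(s["t"],s["qpos"],s["ee_pos"],s["tool_rot"],s["wrist_force"])
E
```

```text
5.9 [-0.1695 -0.0354  0.6619  1.5995  0.0379  1.5351  0.4605] [ 0.4423 -0.2821  0.3317] [ 3.1116 -0.0242 -0.031 ] [-0.0215 -0.9132  1.1488]
5.95 [-0.1685 -0.0332  0.6641  1.6102  0.0389  1.5334  0.4628] [ 0.4384 -0.282   0.3252] [ 3.1143 -0.0135 -0.0315] [-3.6438  0.4692 -4.2203]
```

View pics/wrist3.png

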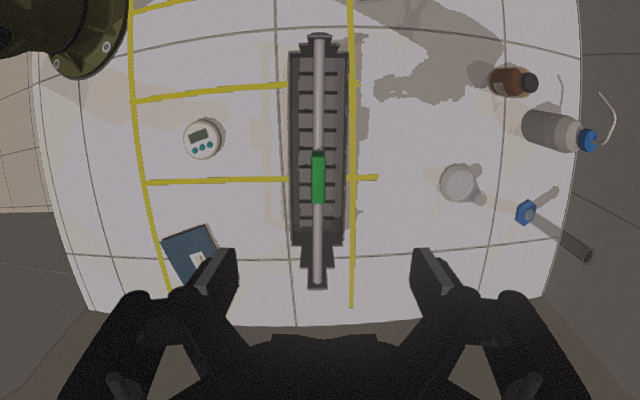

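```bash
cat >> h.py <<'E'
def wr(u,v,P,z):
    m=camera_model("wrist");a=np.array([u-m["cx"],v-m["cy"]]);r=np.hypot(*a);th=r/m["fx"];a=a/r*np.sin(th)
    d=P[:3,:3]@np.array([a[0],-a[1],-np.cos(th)]);return P[:3,3]+d*(z-P[2,3])/d[2]
E
python3 - <<'E'
from h import *
np.set_printoptions(precision=4,suppress=True)
w=cv2.imread("pics/wrist3.png");cv2.imwrite("pics/w3z.png",cv2.resize(w[20:300,270:370],None,fx=2.1,fy=2.1,interpolation=cv2.INTER_CUBIC))
hsv=cv2.cvtColor(w,cv2.COLOR_BGR2HSV);g=((abs(hsv[...,0].astype(int)-65)<20)&(hsv[...,1]>120)).astype(np.uint8);g[:,:280]=0;g[:,360:]=0
print(cv2.minAreaRect(np.argwhere(g)[:,::-1].astype(np.float32)))
P=np.load("w3.npy")
for u,v in [(319,38),(318,285)]: print("bar",wr(u,v,P,.166))
for u,v in [(312,151),(325,151),(312,203),(325,203)]: print("grip",wr(u,v,P,.197))
E
```

```text
((330.08258056640625, 278.2409973144531), (63.05499267578125, 245.36976623535156), 6.3671793937683105)
bar [ 0.4448 -0.1403  0.166 ]
bar [ 0.4331 -0.4345  0.166 ]
grip [ 0.4338 -0.2567  0.197 ]
grip [ 0.4465 -0.2572  0.197 ]
grip [ 0.4315 -0.3108  0.197 ]
grip [ 0.4449 -0.3114  0.197 ]
```

View pics/w3z.png

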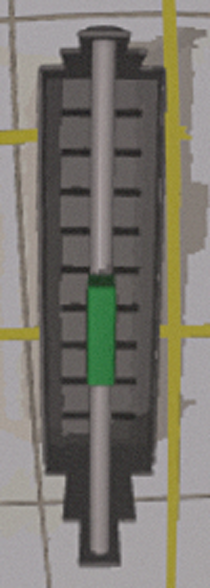

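```bash
python3 -c "
from h import *
go([.439,-.286,.23],-.041,n=6)"
```

```text
8.5 -0.01 0.02 1.59 0.005 -0.002 0.002;8.5 -0.02 0.05 3.18 0.009 -0.005 0.003;8.5 -0.03 0.07 4.76 0.014 -0.007 0.005;8.5 -0.04 0.09 6.35 0.018 -0.009 0.006;8.5 -0.05 0.11 7.94 0.023 -0.011 0.008;8.5 -0.05 0.14 9.53 0.027 -0.014 0.009;8.5 -0.05 0.14 9.53 0.027 -0.014 0.009;8.5 -0.05 0.14 9.53 0.027 -0.014 0.009
```

Request:
{"fn": "step_arm", "kwargs": {"deltas": "8.5 0 0 2 0.005 -0.002 0;8.5 0 0.1 4 0.01 -0.005 0;8.5 0 0.1 6 0.015 -0.007 0;8.5 0 0.1 8 0.02 -0.01 0.01;8.5 0 0.2 9 0.025 -0.012 0.01;8.5 0 0.2 9.5 0.027 -0.014 0.01;8.5 0 0.2 9.5 0.027 -0.014 0.01;8.5 0 0.2 9.5 0.027 -0.014 0.01"}}

```text
t: 6.75
ee_pos: [0.4471, -0.2857, 0.2402]
tool_rot: [3.138, -0.014, -0.04]
wrist_force: [0.3, -0.1, -0.2]
gripper_width: 0.085
```

```bash
python3 -c "
from h import *
s=read_state();print(s['ee_pos'],s['tool_rot'],s['wrist_force'])
go([.439,-.286,.161],-.041,n=6)"
```

```text
[ 0.44708915 -0.28566158  0.24015583] [ 3.13828363 -0.01415653 -0.03999753] [ 0.29913033 -0.0658379  -0.23511928]
8.5 -0.15 0.01 1.32 0.001 -0.002 0.000;8.5 -0.31 0.01 2.63 0.001 -0.005 0.000;8.5 -0.46 0.02 3.95 0.002 -0.007 0.000;8.5 -0.61 0.03 5.27 0.002 -0.009 0.001;8.5 -0.77 0.03 6.59 0.003 -0.012 0.001;8.5 -0.92 0.04 7.9 0.003 -0.014 0.001;8.5 -0.92 0.04 7.9 0.003 -0.014 0.001;8.5 -0.92 0.04 7.9 0.003 -0.014 0.001
```

Request:
{"fn": "step_arm", "kwargs": {"deltas": "8.5 -0.4 0 1.3 0 -0.005 0;8.5 -0.8 0 2.6 0 -0.01 0;8.5 -0.9 0 4 0 -0.014 0;8.5 -0.9 0 5.4 0 -0.014 0;8.5 -0.9 0 6.8 0 -0.014 0;8.5 -0.9 0 7.9 0 -0.014 0;8.5 -0.9 0 7.9 0 -0.014 0;8.5 -0.9 0 7.9 0 -0.014 0"}}

```text
t: 7.55
ee_pos: [0.4388, -0.2852, 0.16]
tool_rot: [3.139, 0.001, -0.04]
wrist_force: [0.5, -0.1, -0.2]
gripper_width: 0.085
```

```bash
python3 -c "
from h import *
s=read_state();print(s['ee_pos'],s['tool_rot'],s['wrist_force'])
cv2.imwrite('pics/wrist4.png',camera('wrist')[:,:,::-1])
cv2.imwrite('pics/scene4.png',cv2.resize(camera('scene')[210:400,180:340,::-1],None,fx=3,fy=3))"
```

```text
[ 0.43882036 -0.28524468  0.1600229 ] [ 3.13863369e+00  1.17938838e-03 -3.96549951e-02] [ 0.54402406 -0.11353571 -0.18998688]
```

View pics/wrist4.png

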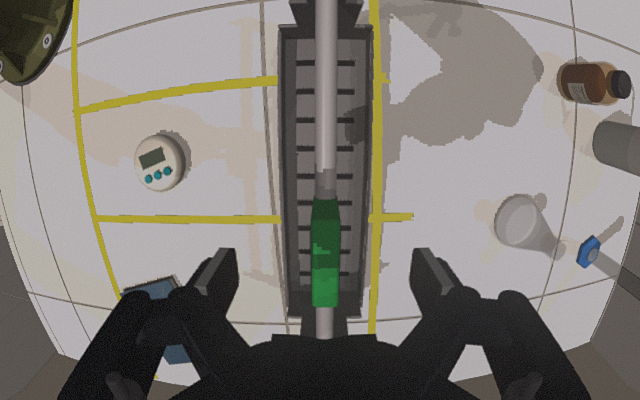

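Request:
{"fn": "step_arm", "kwargs": {"deltas": "4 0 0 0 0 0 0;1.5 0 0 0 0 0 0;1 0 0 0 0 0 0;1 0 0 0 0 0 0;1 0 0 0 0 0 0;1 0 0 0 0 0 0;1 0 0 0 0 0 0;1 0 0 0 0 0 0", "newtons": 60}}

```text
t: 8.45
ee_pos: [0.4394, -0.2852, 0.1604]
tool_rot: [3.139, -0.0, -0.039]
wrist_force: [2.4, 1.2, 0.3]
gripper_width: 0.0122
```

Request:
{"fn": "step_arm", "kwargs": {"deltas": "1 0 0 -0.5 0 0 0;1 0 0 -1 0 0 0;1 0 0 -2 0 0 0;1 0 0 -3 0 0 0;1 0 0 -4 0 0 0;1 0 0 -5 0 0 0;1 0 0 -5 0 0 0;1 0 0 -5 0 0 0"}}

```text
t: 9.25
ee_pos: [0.4391, -0.2851, 0.2104]
tool_rot: [3.139, 0.0, -0.039]
wrist_force: [-0.1, -0.1, -7.7]
gripper_width: 0.0121
```

```bash
python3 -c "
from h import *
s=read_state();print(s['t'],s['qpos'],s['ee_pos'],s['tool_rot'],s['wrist_force'],s['moment'],s['gripper_width'])
cv2.imwrite('pics/wrist5.png',camera('wrist')[:,:,::-1])
cv2.imwrite('pics/scene5.png',cv2.resize(camera('scene')[110:380,180:440,::-1],None,fx=2.2,fy=2.2))"
```

```text
9.25 [-0.14296011  0.03986334  0.6901645   1.77966864 -0.02337497  1.32979338
  0.51296721] [ 0.43907136 -0.28511487  0.21043618] [ 3.13855062e+00  3.60187686e-05 -3.93923125e-02] [-0.11792753 -0.09545054 -7.69337357] [ 0.02219834  0.08515214 -0.00494236] 0.012113896027573456
```

View pics/scene5.png

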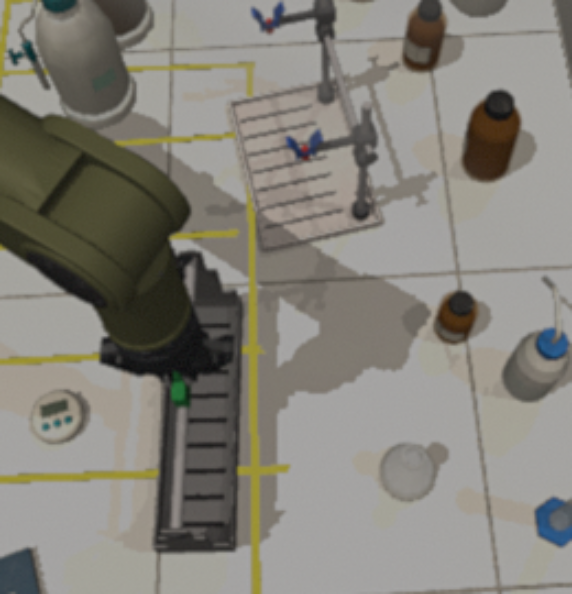

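View pics/wrist5.png

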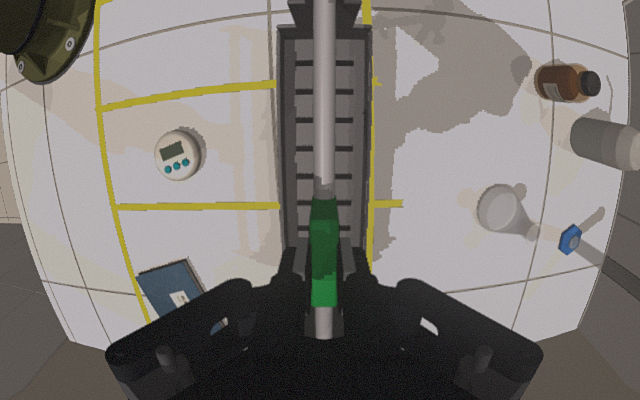

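```bash
python3 - <<'E'
from h import *
np.set_printoptions(precision=4,suppress=True)
print(onz("top",226,225.4-.3,.2),onz("top",304.1,214,.206))
go([.4735,.078,.27],.184,n=16,tot=16,g=1)
E
```

```text
[0.5429 0.1932 0.2   ] [ 0.5796 -0.0052  0.206 ]
1 0.13 -2.27 -0.38 0.000 0.000 -0.014;1 0.26 -4.55 -0.77 0.000 0.000 -0.028;1 0.39 -6.82 -1.15 0.000 0.000 -0.042;1 0.52 -9.09 -1.53 0.000 0.001 -0.056;1 0.64 -11.36 -1.91 0.001 0.001 -0.070;1 0.77 -13.64 -2.3 0.001 0.001 -0.084;1 0.9 -15.91 -2.68 0.001 0.001 -0.098;1 1.03 -18.18 -3.06 0.001 0.001 -0.112;1 1.16 -20.45 -3.44 0.001 0.001 -0.126;1 1.29 -22.73 -3.83 0.001 0.001 -0.140;1 1.42 -25 -4.21 0.001 0.001 -0.154;1 1.55 -27.27 -4.59 0.001 0.002 -0.168;1 1.67 -29.55 -4.97 0.002 0.002 -0.182;1 1.8 -31.82 -5.36 0.002 0.002 -0.196;1 1.93 -34.09 -5.74 0.002 0.002 -0.210;1 2.06 -36.36 -6.12 0.002 0.002 -0.223
```

Request:
{"fn": "step_arm", "kwargs": {"deltas": "1 0.1 -0.5 -0.8 0 0 -0.004;1 0.1 -1.5 -1.6 0 0 -0.01;1 0.2 -3 -2.5 0 0 -0.02;1 0.3 -5 -3.5 0 0 -0.034;1 0.4 -7.5 -4.5 0 0 -0.048;1 0.6 -10.2 -5.4 0 0 -0.065;1 0.8 -13 -6 0 0 -0.082;1 0.9 -16 -6 0 0 -0.1"}}

```text
t: 10.15
ee_pos: [0.455, -0.1232, 0.2718]
tool_rot: [3.139, -0.002, 0.062]
wrist_force: [0.9, -0.6, -8.4]
gripper_width: 0.0123
```

Request:
{"fn": "step_arm", "kwargs": {"deltas": "1 -0.1 -3 0 0 0 -0.02;1 -0.3 -6 0 0 0 -0.04;1 -0.5 -9 0 0 0 -0.058;1 -0.7 -12 0 0 0 -0.076;1 -0.8 -14.6 0 0 0 -0.092;1 -0.9 -16.8 0 0 0 -0.106;1 -1 -18.6 0 0 0 -0.117;1 -1 -19.6 0 0 0 -0.124"}}

```text
t: 10.95
ee_pos: [0.4317, 0.0725, 0.2697]
tool_rot: [3.14, 0.001, 0.188]
wrist_force: [0.2, 0.2, -8.5]
gripper_width: 0.0121
```

```bash
python3 -c "
from h import *
s=read_state();print(s['t'],s['qpos'],s['ee_pos'],s['tool_rot'],s['wrist_force'],s['moment'],s['gripper_width'])
go([.4735,.078,.27],.184,g=1)"
```

```text
10.95 [-0.48871497 -0.17086981  0.22866291  1.84547611  0.0403286   1.46362869
 -0.07933425] [0.43172504 0.07246174 0.26969745] [3.13998428e+00 8.01697599e-04 1.88286830e-01] [ 0.15887185  0.22228718 -8.47600712] [0.32838288 0.06008797 0.05544352] 0.012109277550735814
1 0.53 0.03 -0 0.000 0.000 0.001;1 1.05 0.06 -0.01 0.000 0.000 0.001;1 1.58 0.09 -0.01 0.001 0.000 0.002;1 2.1 0.12 -0.02 0.001 0.000 0.002;1 2.63 0.15 -0.02 0.001 0.000 0.003;1 3.16 0.18 -0.02 0.001 0.001 0.003;1 3.68 0.21 -0.03 0.001 0.001 0.004;1 4.21 0.24 -0.03 0.002 0.001 0.004
```

```bash
python3 -c "
from h import *
np.save('w6.npy',camera_model('wrist')['pose'])
cv2.imwrite('pics/wrist6.png',camera('wrist')[:,:,::-1])
cv2.imwrite('pics/scene6.png',cv2.resize(camera('scene')[70:270,220:400,::-1],None,fx=3,fy=3,interpolation=cv2.INTER_CUBIC))
cv2.imwrite('pics/top6.png',cv2.resize(camera('top')[150:330,150:400,::-1],None,fx=3,fy=3,interpolation=cv2.INTER_CUBIC))"
```

```text
(no output)
```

View pics/wrist6.png

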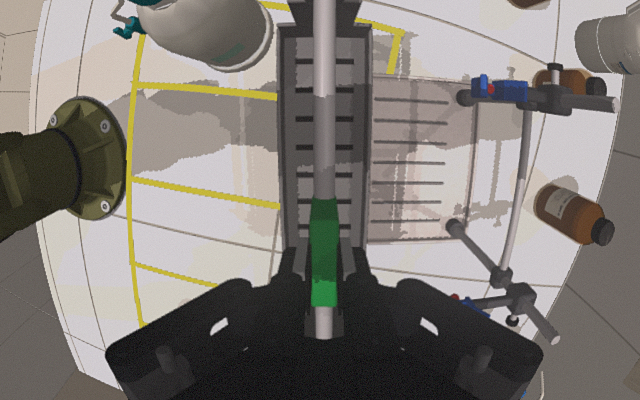

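View pics/scene6.png

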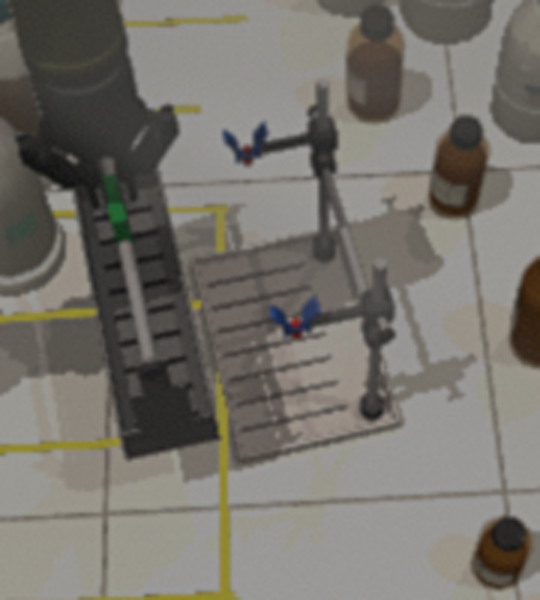

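View pics/top6.png

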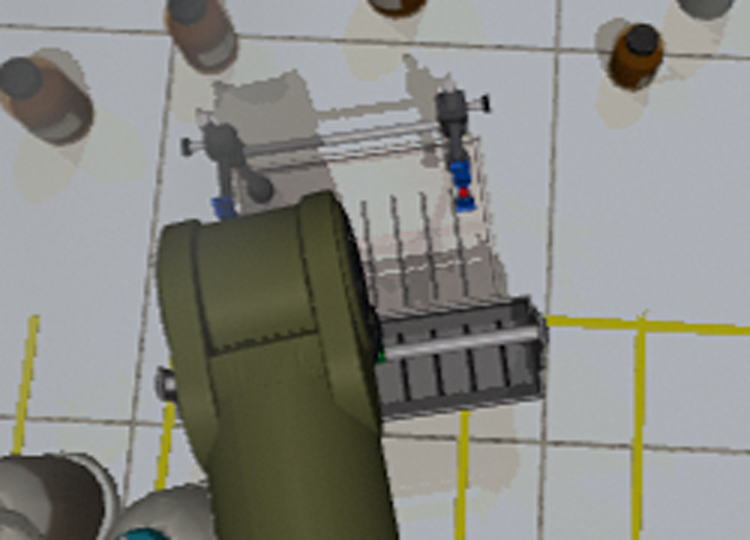

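```bash
python3 -c "
from h import *
s=read_state();print(s['t'],s['ee_pos'],s['tool_rot'],s['wrist_force'],s['moment'])
T=lambda x,y:((x+.5)/3-.5+150,(y+.5)/3-.5+150)
S=lambda x,y:((x+.5)/3-.5+220,(y+.5)/3-.5+70)
print(tri(T(538,332),S(150,362)))
print(tri(T(463,192),S(296,325)))
go([.5615,.0945,.262],.184,g=1,n=7)"
```

```text
11.1 [0.4324165  0.06979437 0.26934936] [3.13837347e+00 1.26222025e-03 1.85329420e-01] [ 0.0319063   0.15869979 -8.3240861 ] [-0.18643894 -0.02362063 -0.01251864]
(array([ 0.45936657, -0.0704968 ,  0.27310017]), np.float64(0.0035339818095413114))
(array([ 0.58059113, -0.00473615,  0.20847313]), np.float64(0.0013411505729747785))
1 1.88 -0.01 0.1 0.000 0.000 0.000;1 3.76 -0.01 0.21 0.001 0.000 0.000;1 5.63 -0.02 0.31 0.001 0.001 0.001;1 7.51 -0.03 0.41 0.002 0.001 0.001;1 9.39 -0.04 0.51 0.002 0.001 0.001;1 11.27 -0.04 0.62 0.003 0.001 0.001;1 13.14 -0.05 0.72 0.003 0.001 0.001;1 13.14 -0.05 0.72 0.003 0.001 0.001
```

Request:
{"fn": "step_arm", "kwargs": {"deltas": "1 0.5 0 0.1 0 0 0;1 1.8 0 0.2 0 0 0;1 3.8 0 0.3 0 0 0;1 6 0 0.4 0 0 0;1 8.2 0 0.5 0 0 0;1 10.4 0 0.6 0 0 0;1 12.2 0 0.7 0 0 0;1 13.1 0 0.7 0 0 0"}}

```text
t: 11.9
ee_pos: [0.5637, 0.0933, 0.2609]
tool_rot: [3.138, 0.001, 0.183]
wrist_force: [0.8, -0.6, -7.9]
gripper_width: 0.0123
```

```bash
python3 -c "
from h import *
cv2.imwrite('pics/wrist7.png',camera('wrist')[:,:,::-1])
cv2.imwrite('pics/scene7.png',cv2.resize(camera('scene')[70:230,250:400,::-1],None,fx=3.7,fy=3.7,interpolation=cv2.INTER_CUBIC))
s=read_state();print(s['t'],s['ee_pos'],s['tool_rot'],s['wrist_force'],s['moment'])
cv2.imwrite('pics/top7.png',cv2.resize(camera('top')[150:330,150:400,::-1],None,fx=3,fy=3,interpolation=cv2.INTER_CUBIC))
go([.5615,.0945,.262],.184,g=1,n=7)
"
```

```text
12.0 [0.56249315 0.09333441 0.26109872] [3.13805303e+00 2.06219821e-03 1.83459831e-01] [-0.30114791 -0.57933753 -7.87845012] [ 0.06361525 -0.04014619  0.05180732]
1 0.01 -0.02 -0.01 0.000 0.000 -0.000;1 0.01 -0.04 -0.02 0.001 0.001 -0.000;1 0.02 -0.05 -0.03 0.001 0.001 -0.000;1 0.02 -0.07 -0.04 0.002 0.002 -0.000;1 0.03 -0.09 -0.05 0.002 0.002 -0.000;1 0.04 -0.11 -0.06 0.003 0.003 -0.000;1 0.04 -0.12 -0.07 0.003 0.003 -0.000;1 0.04 -0.12 -0.07 0.003 0.003 -0.000
```

View pics/wrist7.png

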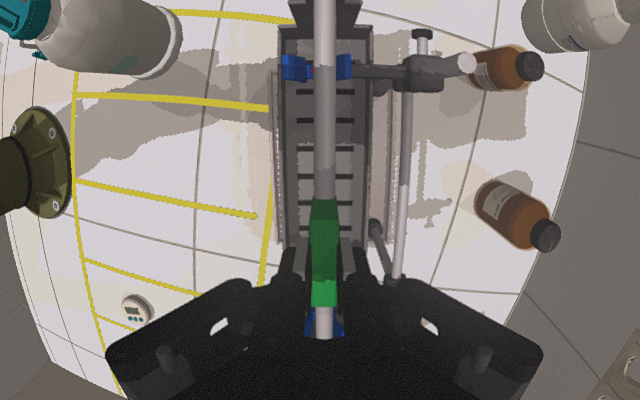

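View pics/scene7.png

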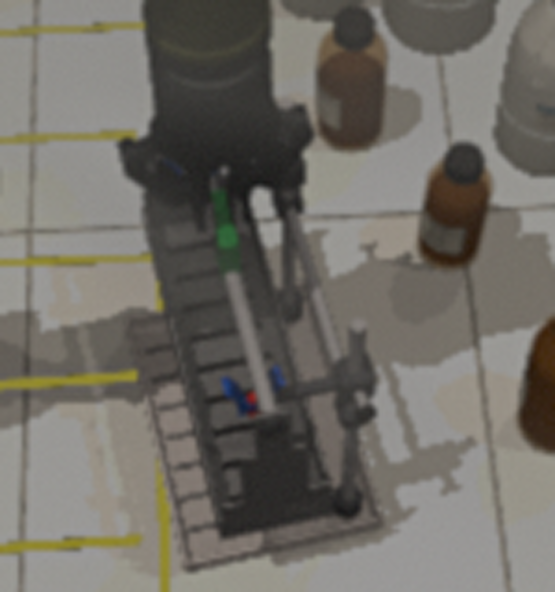

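View pics/top7.png

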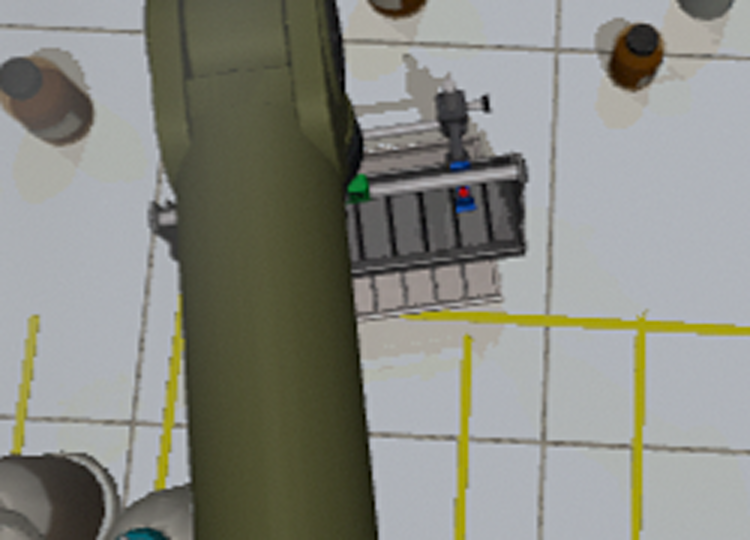

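```bash
python3 - <<'E'
from h import *
np.set_printoptions(precision=4,suppress=True)
w=cv2.imread("pics/wrist7.png")
cv2.imwrite("pics/w7a.png",cv2.resize(w[40:100,260:380],None,fx=6,fy=6,interpolation=cv2.INTER_CUBIC))
cv2.imwrite("pics/w7b.png",cv2.resize(w[290:350,280:370],None,fx=6,fy=6,interpolation=cv2.INTER_CUBIC))
E
```

```text
(no output)
```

View pics/w7a.png

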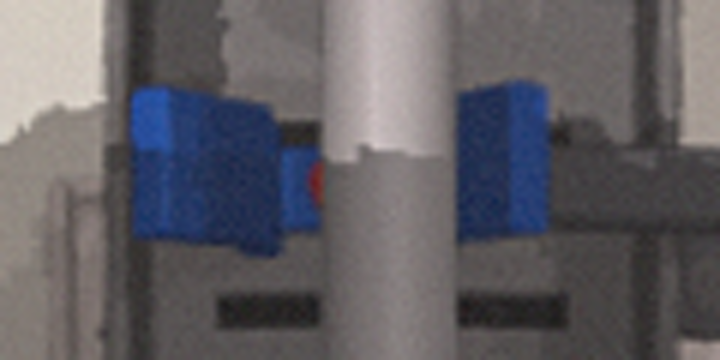

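View pics/w7b.png

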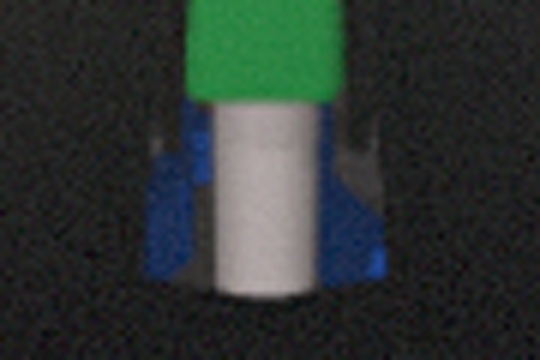

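```bash
python3 - <<'E'
from h import *
np.set_printoptions(precision=4,suppress=True)
P=camera_model("wrist")["pose"]
s=read_state();p0=s["ee_pos"];R0=Ro.from_euler('xyz',s["tool_rot"])
f=lambda u,v,z:R0.inv().apply(wr(u,v,P,z)-p0)*1000
for n,u,v,z in [("L lipF",282.2,67,.224),("L lipB",351.3,67,.224),("barL",325.1,67,.261),("R F",304.2,336,.231),("R B",344.5,336,.231),("barR",324.4,336,.261),("barL far",324.5,5,.261),("plateR?",319,310,.136)]:
    print(n,f(u,v,z))
print(R0.inv().apply(np.array([[.5433,.1941,.2],[.5804,-.0048,.206]])-p0)*1000)
E
```

```text
L lipF [ -27.968  -100.117    37.0896]
L lipB [ 17.0128 -99.8033  36.9504]
barL [ -0.1518 -94.9805   0.0189]
R F [-17.4275 109.3236  30.7245]
R B [ 16.6137 109.2474  30.6181]
barR [-0.4327 81.3366  0.582 ]
barL far [  -0.4573 -130.4709   -0.0933]
plateR? [ -6.5273 154.3249 125.835 ]
[[   0.8964 -102.6736   60.9917]
 [   1.0403   99.6749   55.6364]]
```

Request:
{"fn": "step_arm", "kwargs": {"deltas": "1 -0.1 0 0 0 0 -0.003;1 -0.2 0 0 0 0 -0.006;1 -0.3 0 0.2 0 0 -0.01;1 -0.44 0 0.5 0 0 -0.01;1 -0.44 0 0.8 0 0 -0.01;1 -0.44 0 1 0 0 -0.01;1 -0.44 0 1 0 0 -0.01;1 -0.44 0 1 0 0 -0.01", "newtons": 30}}

```text
t: 12.85
ee_pos: [0.5568, 0.0929, 0.2519]
tool_rot: [3.139, 0.002, 0.194]
wrist_force: [0.0, -1.0, -7.7]
gripper_width: 0.012
```

```bash
python3 - <<'E'
from h import *
np.set_printoptions(precision=4,suppress=True)
s=read_state();print(s['t'],s['ee_pos'],s['tool_rot'],s['wrist_force'],s['moment'],s["gripper_width"])
P=camera_model("wrist")["pose"];np.save("w8.npy",P)
w=camera("wrist")[:,:,::-1];cv2.imwrite("pics/wrist8.png",w)
a=cv2.resize(w[40:100,260:380],None,fx=6,fy=6,interpolation=cv2.INTER_CUBIC);b=cv2.resize(w[300:350,270:390],(720,230),interpolation=cv2.INTER_CUBIC)
cv2.imwrite("pics/w8.png",np.vstack([a[:360],b]))
t=cv2.resize(camera('top')[170:250,270:350,::-1],None,fx=7,fy=7,interpolation=cv2.INTER_CUBIC)
cv2.imwrite("pics/top8.png",t)
E
```

```text
12.85 [0.5568 0.0929 0.2519] [3.1391 0.0015 0.1945] [ 0.039  -0.9735 -7.7096] [ 0.0091 -0.0592 -0.0597] 0.01196127342725505
```

View pics/w8.png

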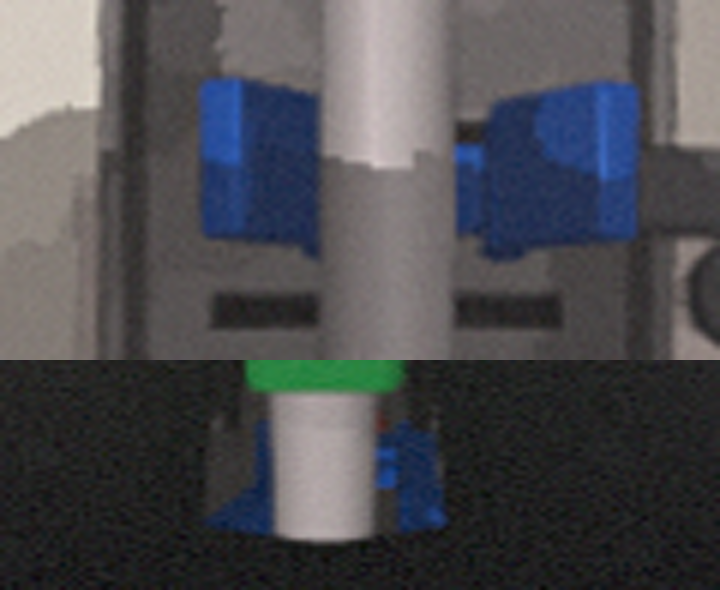

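View pics/top8.png

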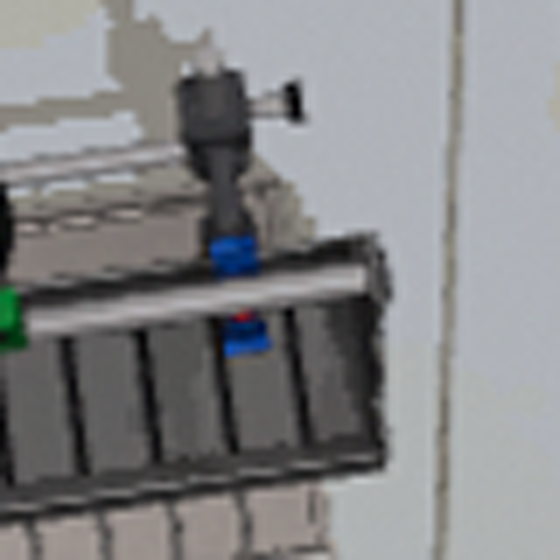

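```bash
python3 - <<'E'
from h import *
np.set_printoptions(precision=4,suppress=True)
s=read_state();p0=s["ee_pos"];R0=Ro.from_euler('xyz',s["tool_rot"]);P=np.load("w8.npy")
f=lambda p:R0.inv().apply(p-p0)*1000
T=lambda x,y:((x+.5)/7-.5+270,(y+.5)/7-.5+170)
print("top bar R",f(onz("top",*T(243,291),.256)),"pin",f(onz("top",*T(243,315),.206)),"lip tips mid",f(onz("top",*T(232,240),.23)),f(onz("top",*T(246,352),.23)))
print("wr pinR redge",f(wr(334.7,313,P,.206)),"L hook",f(wr(260+201/6,67,P,.224)),f(wr(260+638/6,67,P,.224)))
print("tri pins",f(np.array([.5433,.1941,.2])),f(np.array([.5804,-.0048,.206])))
E
```

```text
top bar R [ -0.2245 101.7321  -3.6549] pin [  1.7569 100.7832  46.3404] lip tips mid [ 24.5654 100.7023  22.3123] [-16.7359  99.7645  22.3603]
wr pinR redge [ 8.3935 95.7577 46.3197] L hook [-19.7797 -98.7291  27.8626] [ 25.4765 -98.9643  27.8069]
tri pins [   6.2069 -102.0353   51.8227] [  4.162  100.2994  46.3363]
```

Request:
{"fn": "step_arm", "kwargs": {"deltas": "1 0.1 0 0.1 -0.004 0 0;1 0.2 0 0.3 -0.008 0 0;1 0.32 0 0.6 -0.012 0 0;1 0.32 0 1 -0.016 0 0;1 0.32 0 1.4 -0.02 0 0;1 0.32 0 1.8 -0.025 0 0;1 0.32 0 2.1 -0.03 0 0;1 0.32 0 2.3 -0.03 0 0"}}

```text
t: 13.75
ee_pos: [0.5597, 0.0937, 0.2285]
tool_rot: [3.109, 0.002, 0.195]
wrist_force: [-0.4, 0.0, -8.0]
gripper_width: 0.012
```

```bash
cat > look.py <<'E'
from h import *
import sys
np.set_printoptions(precision=4,suppress=True)
s=read_state();print(s['t'],s['ee_pos'],s['tool_rot'],s['wrist_force'],s['moment'],s["gripper_width"])
n=sys.argv[1]
P=camera_model("wrist")["pose"];np.save(f"w{n}.npy",P)
w=camera("wrist")[:,:,::-1];cv2.imwrite(f"pics/wrist{n}.png",w)
a=cv2.resize(w[35:95,260:380],None,fx=5,fy=5,interpolation=cv2.INTER_CUBIC);b=cv2.resize(w[300:350,270:390],(600,190),interpolation=cv2.INTER_CUBIC)
cv2.imwrite(f"pics/w{n}.png",np.vstack([a,b]))
t=camera('scene')[:,:,::-1];cv2.imwrite(f"pics/scenefull{n}.png",t)
cv2.imwrite(f"pics/scene{n}.png",cv2.resize(t[80:220,270:390],None,fx=4.2,fy=4.2,interpolation=cv2.INTER_CUBIC))
E
python3 look.py 9
```

```text
13.75 [0.5597 0.0937 0.2285] [3.1089 0.002  0.195 ] [-0.3681  0.015  -7.9904] [ 0.1216  0.034  -0.0208] 0.012042798617805148
```

View pics/w9.png

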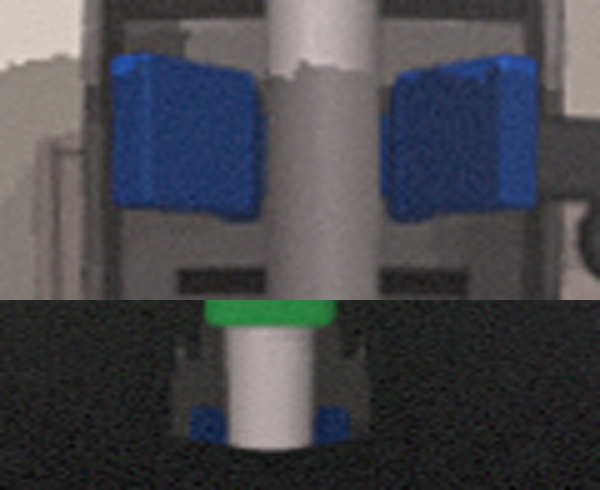

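View pics/scene9.png

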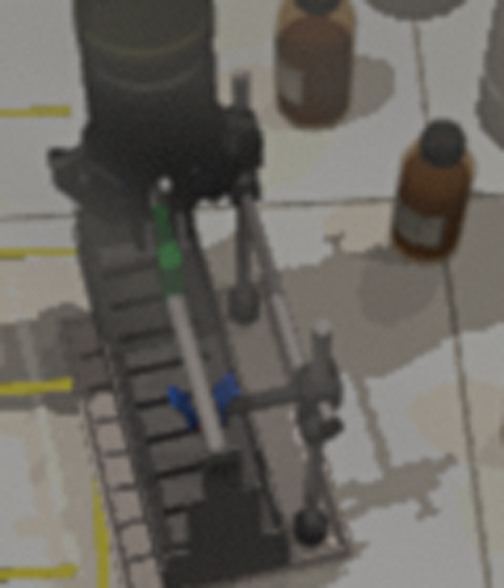

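Request:
{"fn": "step_arm", "kwargs": {"deltas": "1 0 0 0.2 0 0 0;1 0 0 0.4 0 0 0;1 0 0 0.6 0 0 0;1 0 0 0.8 0 0 0;1 0 0 1 0 0 0;1 0 0 1.1 0 0 0;1 0 0 1.2 0 0 0;1 0 0 1.2 0 0 0"}}

```text
t: 14.65
ee_pos: [0.5602, 0.093, 0.2174]
tool_rot: [3.109, 0.001, 0.194]
wrist_force: [-0.9, -0.3, -3.4]
gripper_width: 0.0123
```

```bash
python3 -c "
from h import *
s=read_state();print(s['t'],s['ee_pos'],s['tool_rot'],s['wrist_force'],s['moment'],s['gripper_width'])"
```

```text
14.65 [0.56019123 0.09302881 0.21742313] [3.10917558e+00 8.41277181e-04 1.94351473e-01] [-0.89368723 -0.26754691 -3.42842348] [0.17265462 0.21785183 0.01147938] 0.012264400091103564
```

```bash
python3 look.py 10
```

```text
14.65 [0.5602 0.093  0.2174] [3.1092 0.0008 0.1944] [-0.8937 -0.2675 -3.4284] [0.1727 0.2179 0.0115] 0.012264400091103564
```

View pics/w10.png

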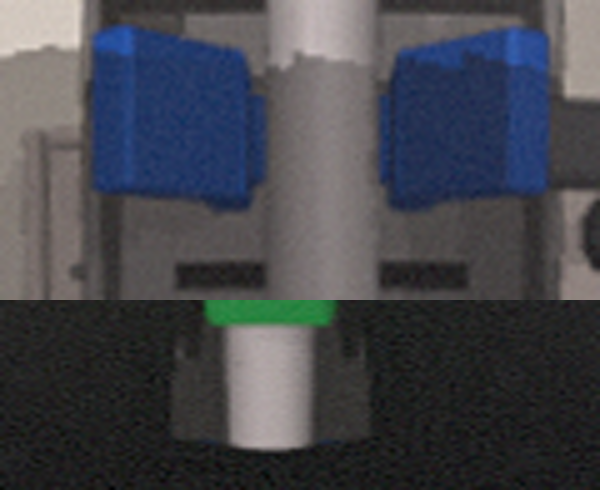

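View pics/scene10.png

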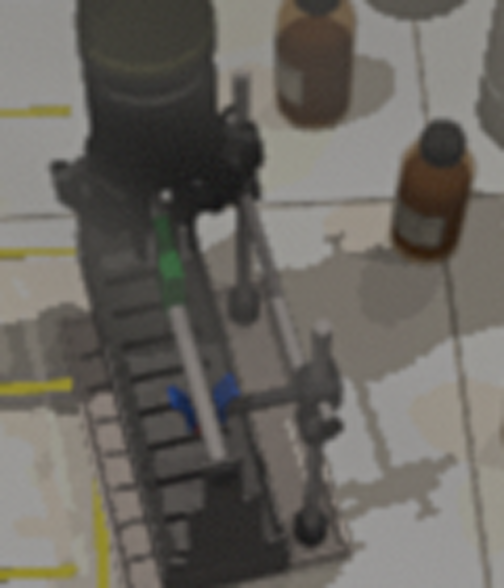

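Request:
{"fn": "step_arm", "kwargs": {"deltas": "1 -0.03 0 0.05 0 0 0;1 -0.05 0 0.1 0 0 0;1 -0.05 0 0.15 0 0 0;1 -0.05 0 0.2 0 0 0;1 -0.05 0 0.25 0 0 0;1 -0.05 0 0.3 0 0 0;1 -0.05 0 0.3 0 0 0;1 -0.05 0 0.3 0 0 0"}}

```text
t: 15.55
ee_pos: [0.5604, 0.0929, 0.2168]
tool_rot: [3.11, -0.002, 0.194]
wrist_force: [-2.2, -1.8, 9.1]
gripper_width: 0.012
```

```bash
python3 -c "
from h import *
s=read_state();print(s['t'],s['ee_pos'],s['tool_rot'],s['wrist_force'],s['moment'],s['gripper_width'])
t=camera('top')[:,:,::-1];cv2.imwrite('pics/top11.png',cv2.resize(t[170:250,270:350],None,fx=7,fy=7,interpolation=cv2.INTER_CUBIC))
"
```

```text
15.55 [0.56035994 0.0929133  0.21680704] [ 3.10952230e+00 -1.78119239e-03  1.94343589e-01] [-2.18301341 -1.83345547  9.12988541] [-0.06745529  0.87621565 -0.02373444] 0.012017500113921822
```

View pics/top11.png

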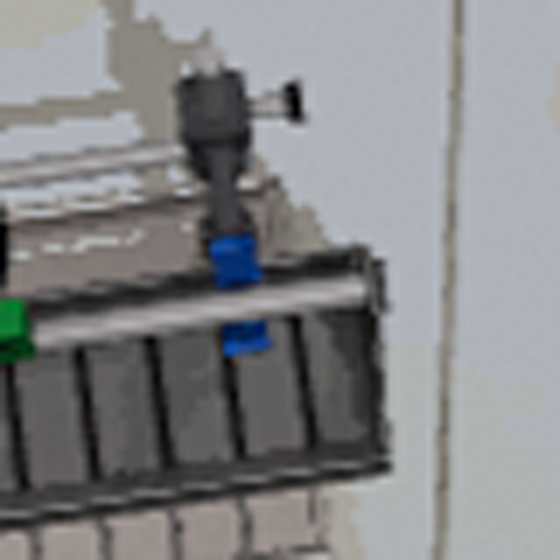

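```bash
python3 - <<'E'
from h import *
np.set_printoptions(precision=4,suppress=True)
T=lambda x,y:((x+.5)/7-.5+270,(y+.5)/7-.5+170)
S=lambda x,y:((x+.5)/4.2-.5+270,(y+.5)/4.2-.5+80)
print("bar end",tri(T(366,287),S(220,456)))
print("bar at grip edge",tri(T(32,332),S(176,306)))
print("front lip",tri(T(246,350),S(172,388)));print("back lip",tri(T(232,240),S(234,377)))
s=read_state();print(s["ee_pos"])
t=cv2.imread("pics/scenefull10.png");cv2.imwrite("pics/sc10b.png",cv2.resize(t[140:220,290:360],None,fx=8,fy=7.4,interpolation=cv2.INTER_CUBIC))
E
```

```text
bar end (array([ 0.5872, -0.0493,  0.2311]), np.float64(0.004291044487870192))
bar at grip edge (array([0.566 , 0.0696, 0.2201]), np.float64(0.0008983261371326768))
front lip (array([ 0.5599, -0.0078,  0.2451]), np.float64(0.004757001984815899))
back lip (array([ 0.5989, -0.0011,  0.2438]), np.float64(0.0033256430906498857))
[0.5603 0.0929 0.2168]
```

View pics/sc10b.png

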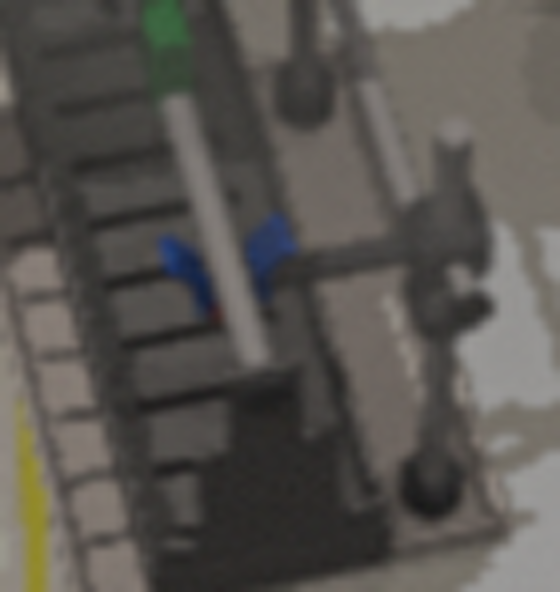

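View pics/wrist10.png

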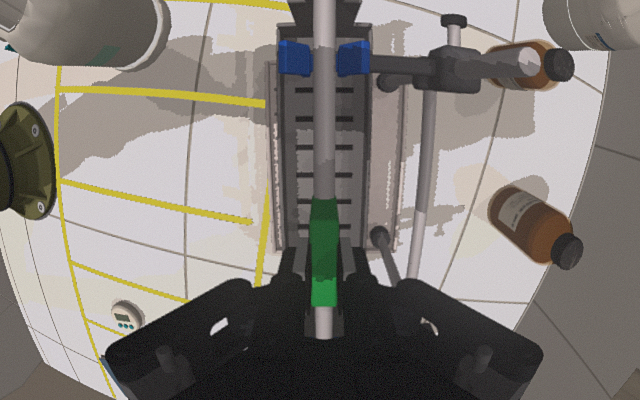

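```bash
python3 - <<'E'
from h import *
np.set_printoptions(precision=4,suppress=True)
T=lambda x,y:((x+.5)/5-.5+200,(y+.5)/5-.5+165)
S=lambda x,y:((x+.5)/4-.5+270,(y+.5)/4-.5+90)
for n,a,b in [("Lf",(130,332),(101,98)),("Lb",(122,258),(153,90)),("Rf",(526,272),(165,333)),("Rb",(517,200),(222,322)),("Lpin",(131,302),(130,127)),("Rpin",(522,246),(194,356))]: print(n,tri(T(*a),S(*b)))
s=cv2.imread("pics/scene0.png");t=cv2.imread("pics/top0.png")
k=lambda im,x,y:cv2.resize(im[y:y+30,x:x+40],(360,270),interpolation=cv2.INTER_CUBIC)
cv2.imwrite("pics/z.png",np.vstack([np.hstack([k(s,285,105),k(t,208,208)]),np.hstack([k(s,300,163),k(t,285,195)])]))
E
```

```text
Lf (array([0.5232, 0.1847, 0.242 ]), np.float64(0.0045359699867757374))
Lb (array([0.5601, 0.1927, 0.2385]), np.float64(0.0034491078637031154))
Rf (array([ 0.5612, -0.0082,  0.2418]), np.float64(0.003186906042749222))
Rb (array([ 0.598 , -0.0017,  0.2409]), np.float64(0.003955029817175584))
Lpin (array([0.5433, 0.1941, 0.1977]), np.float64(0.0005908266568050781))
Rpin (array([ 0.5804, -0.0048,  0.2058]), np.float64(0.00042546143030519737))
```

View pics/z.png

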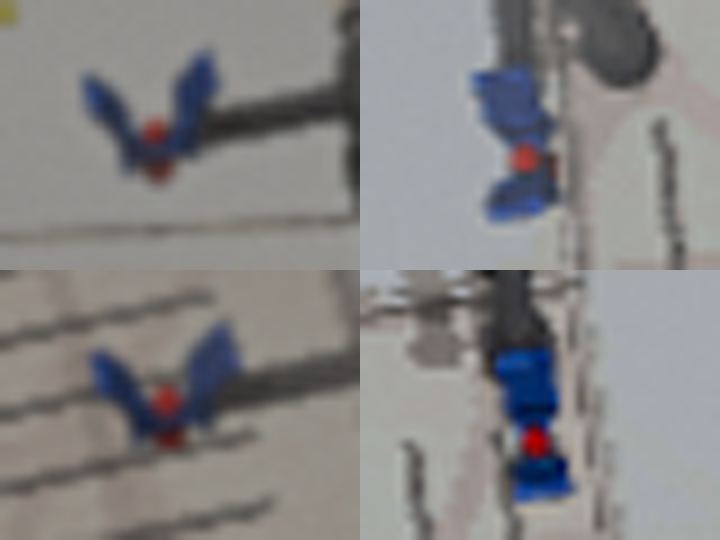

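```bash
python3 - <<'E'
from h import *
np.set_printoptions(precision=4,suppress=True)
q=lambda x,y,ox,oy:((x+.5)/9-.5+ox,(y+.5)/9-.5+oy)
for dv in (0,5):
  print(tri(q(165,158,208,208),q(155,132-dv,285,105)),tri(q(177,173,285,195),q(167,130-dv,300,163)))
E
```

```text
(array([0.542 , 0.1917, 0.2101]), np.float64(0.0016744289142385186)) (array([ 0.5796, -0.0053,  0.2143]), np.float64(0.0024396637544315354))
(array([0.5418, 0.1912, 0.213 ]), np.float64(0.0023936893081634766)) (array([ 0.5794, -0.0053,  0.2169]), np.float64(0.0030932539740984944))
```

Request:
{"fn": "step_arm", "kwargs": {"deltas": "1 -0.03 0 -0.05 0 0 0;1 -0.06 0 -0.1 0 0 0;1 -0.06 0 -0.15 0 0 0;1 -0.06 0 -0.2 0 0 0;1 -0.06 0 -0.2 0 0 0;1 -0.06 0 -0.2 0 0 0;1 -0.06 0 -0.2 0 0 0;1 -0.06 0 -0.2 0 0 0"}}

```text
t: 16.4
ee_pos: [0.56, 0.0928, 0.2169]
tool_rot: [3.109, -0.001, 0.194]
wrist_force: [2.8, -1.4, 5.7]
gripper_width: 0.0117
```

```bash
python3 look.py 12; python3 -c "
from h import *
s=cv2.imread('pics/scenefull12.png');o=cv2.imread('pics/scene0.png')
k=lambda im,x,y:cv2.resize(im[y:y+35,x:x+40],(400,350),interpolation=cv2.INTER_CUBIC)
cv2.imwrite('pics/z12.png',np.hstack([k(o,300,160),k(s,300,160)]))
from station import *
print(read_state()['wrist_force'],read_state()['moment'])
"
```

```text
16.4 [0.56   0.0928 0.2169] [ 3.1089 -0.0013  0.1943] [ 2.7798 -1.3984  5.7495] [ 0.0662 -0.411  -0.0299] 0.011720811536797982
[ 1.55096366 -0.87677495  5.49116137] [ 0.1207913  -0.42316225  0.00385   ]
```

View pics/z12.png

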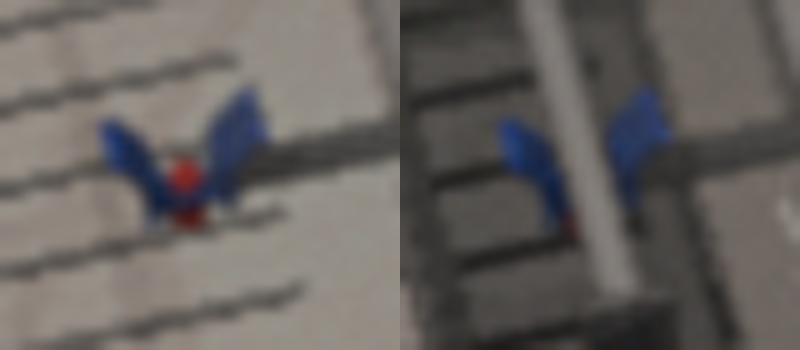

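```bash
python3 - <<'E'
from h import *
from scipy.optimize import brentq
np.set_printoptions(precision=4,suppress=True)
for n,l,r,v in [("8",260+201/6,260+638/6,67),("9",260+112/5,260+538/5,35+130/5),("10",260+93/5,260+548/5,35+110/5)]:
    P=np.load(f"w{n}.npy"); 
    for S in (.043,.044,.045):
        z=brentq(lambda z:np.linalg.norm(wr(l,v,P,z)-wr(r,v,P,z))-S,.15,.3);print(n,P[2,3],S,z,(wr(l,v,P,z)+wr(r,v,P,z))/2)
E
```

```text
8 0.4197609452154533 0.043 0.23376216788645843 [0.5407 0.1892 0.2338]
8 0.4197609452154533 0.044 0.22943661492531903 [0.5407 0.1897 0.2294]
8 0.4197609452154533 0.045 0.2251110619641796 [0.5406 0.1902 0.2251]
9 0.3940315490404084 0.043 0.2345834679621887 [0.5406 0.1895 0.2346]
9 0.3940315490404084 0.044 0.2308753730533929 [0.5405 0.1899 0.2309]
9 0.3940315490404084 0.045 0.22716727814459708 [0.5404 0.1903 0.2272]
10 0.3829781173990875 0.043 0.2337630482948865 [0.5405 0.1895 0.2338]
10 0.3829781173990875 0.044 0.2302929304087423 [0.5404 0.19   0.2303]
10 0.3829781173990875 0.045 0.2268228125225981 [0.5403 0.1904 0.2268]
```

View pics/w12.png

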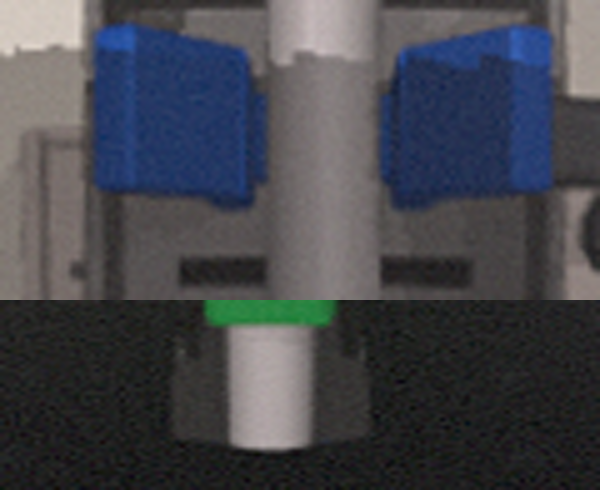

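Request:
{"fn": "step_arm", "kwargs": {"deltas": "1 0.1 0 0 0.01 0 0;1 0.1 0 0 0.02 0 0;1 -0.1 0 0 0.02 0 0;1 -0.1 0 0 0.01 0 0;1 0.08 0 0 0.02 0 0;1 0 0 0 0.018 0 0;1 0 0 0 0.018 0 0;1 0 0 0 0.018 0 0", "newtons": 25}}

```text
t: 17.3
ee_pos: [0.5596, 0.0934, 0.2168]
tool_rot: [3.127, -0.0, 0.195]
wrist_force: [2.8, 0.2, 6.4]
gripper_width: 0.0121
```

```bash
python3 look.py 13;  python3 -c "
from h import *
ims=[cv2.imread(f'pics/wrist{n}.png')[0:130,265:385] for n in (8,9,10,13)]
cv2.imwrite('pics/cmp.png',cv2.resize(np.hstack(ims),None,fx=1.65,fy=3.3,interpolation=cv2.INTER_CUBIC))
s=cv2.imread('pics/scenefull13.png');o=cv2.imread('pics/scenefull9.png')
k=lambda im,x,y:cv2.resize(im[y:y+35,x:x+40],(400,350),interpolation=cv2.INTER_CUBIC)
cv2.imwrite('pics/z13.png',np.hstack([k(o,300,160),k(s,300,160)]))
"
```

```text
17.3 [0.5596 0.0934 0.2168] [ 3.127  -0.0003  0.1953] [2.7864 0.2286 6.3589] [ 0.0837 -0.5528 -0.0367] 0.012089886735316425
```

View pics/z13.png

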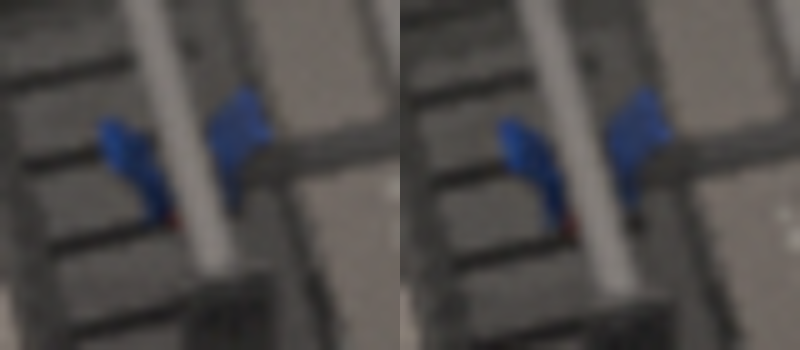

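View pics/wrist13.png

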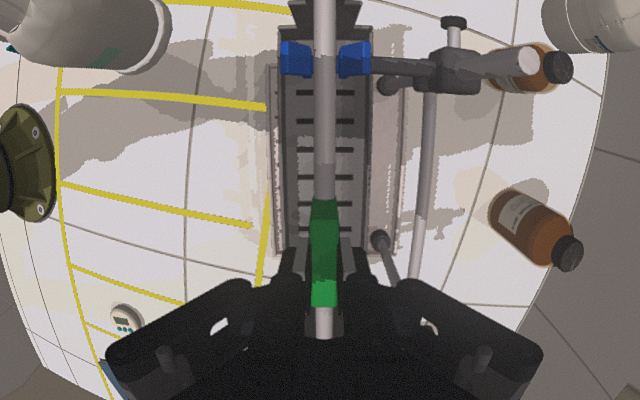

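Request:
{"fn": "step_arm", "kwargs": {"deltas": "1 0.03 0 -0.05 0 0 0;1 0.05 0 -0.08 0 0 0;1 0.05 0 -0.1 0 0 0;1 0.05 0 -0.1 0 0 0;1 0.05 0 -0.1 0 0 0;1 0.05 0 -0.1 0 0 0;1 0.05 0 -0.1 0 0 0;1 0.05 0 -0.1 0 0 0"}}

```text
t: 18.2
ee_pos: [0.5595, 0.0934, 0.2169]
tool_rot: [3.128, 0.001, 0.195]
wrist_force: [3.8, 3.7, 1.8]
gripper_width: 0.0122
```

```bash
 python3 -c "
from h import *
s=read_state();print(s['t'],s['ee_pos'],s['tool_rot'],s['wrist_force'],s['moment'],s['gripper_width'])"
```

```text
18.2 [0.55950074 0.09336307 0.21688013] [3.12754479e+00 1.16545753e-03 1.94821314e-01] [3.75967417 3.72655551 1.79692879] [ 0.6374973  -1.00910739  0.0211772 ] 0.012180567538104673
```

Request:
{"fn": "step_arm", "kwargs": {"deltas": "1.3 0 0 0 0 0 0;1.5 0 0 0 0 0 0;1.8 0 0 0 0 0 0;2.3 0 0 0 0 0 0;3 0 0 0 0 0 0;4 0 0 0 0 0 0;4.5 0 0 0 0 0 0;4.5 0 0 0 0 0 0", "newtons": 20}}

```text
t: 19.0
ee_pos: [0.5594, 0.0929, 0.217]
tool_rot: [3.127, 0.002, 0.194]
wrist_force: [0.4, -0.3, 0.5]
gripper_width: 0.0451
```

```bash
 python3 look.py 14
```

```text
19.0 [0.5594 0.0929 0.217 ] [3.127  0.0016 0.1944] [ 0.3995 -0.3483  0.5396] [ 0.0068 -0.0194 -0.0461] 0.04505619839443229
```

View pics/wrist14.png

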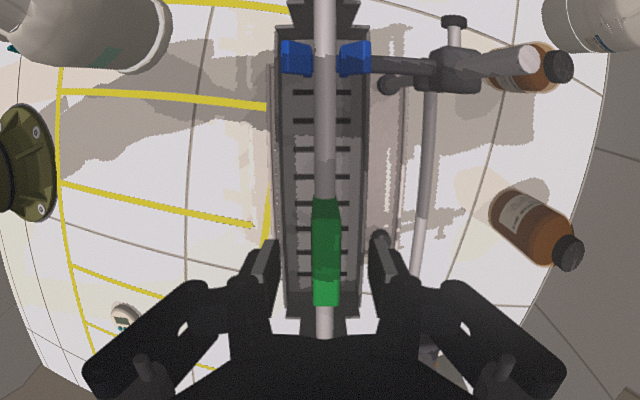

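View pics/scene14.png

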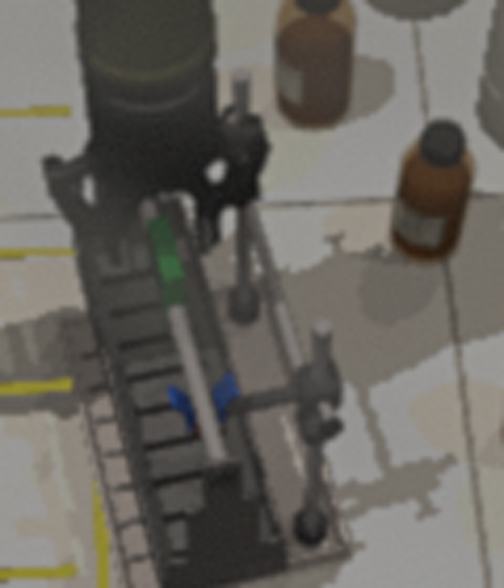

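Request:
{"fn": "step_arm", "kwargs": {"deltas": "4.5 0 0 -0.5 0 0 0;4.5 0 0 -1.5 0 0 0;4.5 0 0 -3 0 0 0;4.5 0 0 -5 0 0 0;4.5 0 0 -8 0 0 0;4.5 0 0 -11 0 0 0;4.5 0 0 -14 0 0 0;4.5 0 0 -16 0 0 0"}}

```text
t: 19.9
ee_pos: [0.5598, 0.0953, 0.3812]
tool_rot: [3.127, -0.003, 0.195]
wrist_force: [0.8, 0.3, 0.6]
gripper_width: 0.0449
```

Request:
{"fn": "step_arm", "kwargs": {"deltas": "4.5 -2 0 0 0 0 0;4.5 -5 0 0 0 0 0;4.5 -8 0 0 0 0 0;4.5 -10 0 0 0 0 0;4.5 -10 0 0 0 0 0;4.5 -10 0 0 0 0 0;4.5 -10 0 0 0 0 0;4.5 -10 0 0 0 0 0"}}

```text
t: 20.7
ee_pos: [0.4618, 0.0761, 0.3769]
tool_rot: [3.127, 0.002, 0.194]
wrist_force: [0.8, 0.4, -0.8]
gripper_width: 0.0452
```

```bash
 python3 look.py 15; python3 -c "
from h import *
t=camera('top')[:,:,::-1];cv2.imwrite('pics/top15.png',t)
w=cv2.imread('pics/wrist15.png')
"
```

```text
20.7 [0.4618 0.0761 0.3769] [3.1267 0.0019 0.1943] [ 0.7856  0.4024 -0.7828] [0.0288 0.0223 0.0294] 0.04520390430287409
```

View pics/wrist15.png

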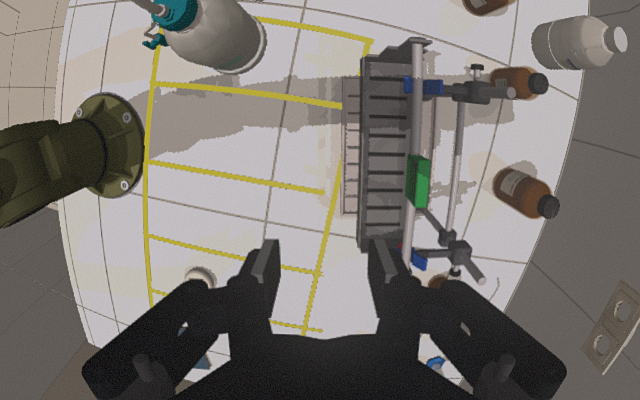

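View pics/scene15.png

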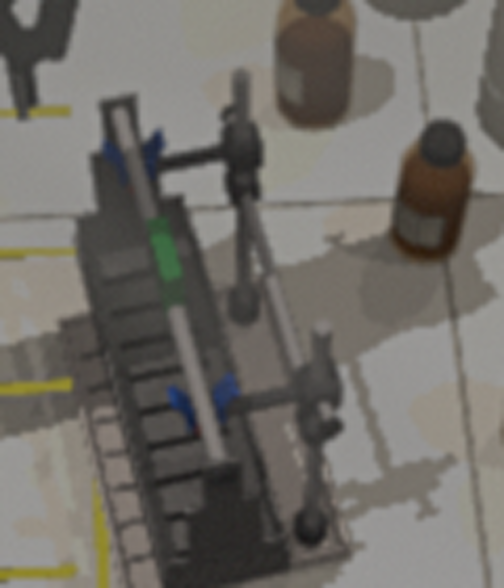

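View pics/top15.png

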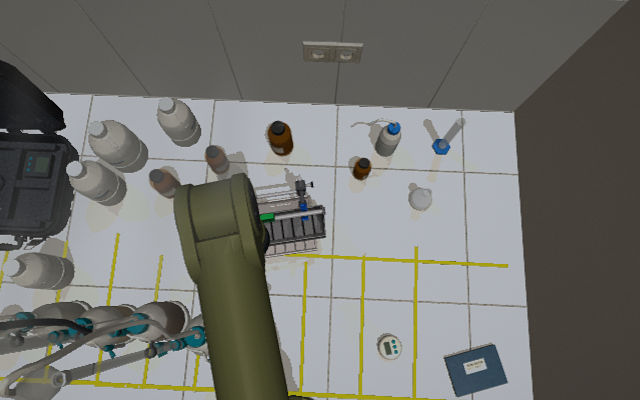

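```bash
python3 -c "
from h import *
c=camera('scene')[:,:,::-1];cv2.imwrite('pics/scenefull16.png',c)
o=cv2.imread('pics/scene0.png');p=cv2.imread('pics/scenefull15.png')
k=lambda im,x,y:cv2.resize(im[y:y+30,x:x+40],(400,300),interpolation=cv2.INTER_CUBIC)
cv2.imwrite('pics/z16.png',np.vstack([np.hstack([k(o,285,105),k(c,285,105)]),np.hstack([k(o,300,163),k(c,300,163)])]))
print(cv2.absdiff(c[60:230,250:400],p[60:230,250:400]).mean(),cv2.absdiff(c[60:230,250:400],p[60:230,250:400]).max())
"
```

```text
0.975764705882353 20
```

View pics/z16.png

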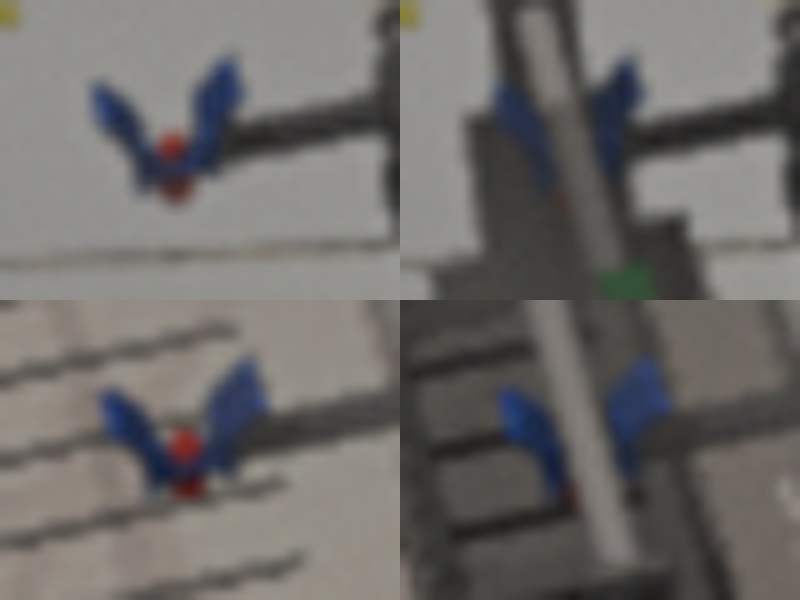

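```bash
python3 -c "
from station import *
print(finish_job(), read_state()['t'])"
```

```text
the job is handed in; nothing more can be done
the job is handed in; nothing more can be done
```

The caddy is hanging by its bar in both blue hooks, let go and still, and I handed the job in at about 21 s of the 51 s allowed.

I took it by the green grip, where it weighed about 8 N. I brought it in from the front above the lips and centred it with the wrist camera. Then I lowered it with a light 30 N grip until both hooks carried the load.

**Seating:**
- **Load:** The stop was hard, with the tool (level with the middle of the bar) at a height of 0.217 m. The sideways moment was near zero, so both hooks were sharing the load. The tip-over moment about the bar rose to 0.9 N m at the firmest press. I put that down to the sensor sitting above the fingers, but did not prove it.
- **Press force:** The most the hooks took was about 17 N, below the 22 N limit.
- **Last moment before release:** Small sideways forces of about 4 N were still there after I eased off. They vanished on opening, and the bar did not drop.

**Last checks:** The bar sits between the lips of both hooks and two successive pictures are the same. The flask and brown bottle have not visibly moved, and the gripper is clear.

**Not fully confirmed:**
- **Pins:** I could not read them directly. The right pin's foot appears sunk by about the full 6 mm. The left foot is mostly hidden behind the bar, so for that side I rely on the load sharing and the caddy's weight.
- **Left hook height:** The cameras disagreed by about 10 mm on the height of its lips: 0.230 m from the wrist camera, 0.240 m from the other two. The height where the bar stopped matched the second figure.
- **Joint 6:** It briefly read 2.052 rad, against its stated limit of 2.05, during the swing over to the caddy.

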